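# Unstack the coffee cups and put the roasting plate on the hot plate

## Robot

A 6-joint arm with a two-finger parallel gripper is mounted at the origin on the work surface. World frame = base frame: x ahead of the robot, y to its left, z up, the work surface at z = 0. Lengths are in m, angles in rad, forces in N, time in s.
With the tool pointing down it reaches from about 0.225 to 0.875 m from the base axis. Payload 3.4 kg.
Tool frame: the origin (TCP) lies between the finger pads; the fingertips stand 11 mm ahead of it and the grasp point (between the pads) lies 8 mm behind it; z points along the fingers, y is the direction in which the jaws open and shut (so a half turn about z gives the same grasp; the last joint's range is limited). The gripper opens to 85 mm and grips with 20 to 120 N. Pads are 22 mm wide; open, the fingers measure 114 mm over their backs; the gripper's body (76 mm by 85 mm) begins 54 mm behind the grasp point. The pads swing forward as they close: fully open they stand 13 mm farther back than shut.
Start: joints at [-1.451, 0.276, 1.505, -0, 1.361, -0.121], TCP at [0.137, -0.558, 0.242] pointing down, gripper open.
Joint ranges: [-2.89, 2.89], [-0.75, 2.08], [0.22, 2.7], [-1.18, 4.32], [0.11, 2.71], [-2.7, 2.7]. Speed limits (rad/s): [2.57, 2.57, 3.14, 3.14, 3.14, 3.14].

## Interface

Orientations are given as a unit quaternion [w, x, y, z].
In Python, from rig import manip gives the robot as it stands. The module is installed in compiled form; this text tells all that it offers.
- The arm moves only by the tool move_arm, never from a script. Its argument "series" is a list that holds one entry, the list of rows, each a list of 7 numbers: the shift along the world's x, y, z in m, then the turn, a rotation vector about the world's x, y, z in rad, then the finger opening in m, from 0 to 0.0854. A call has 1 to 20 rows; each row shifts and turns the commanded pose from where the row before left it; what a row does not reach is not made up. A row lasts 1/12 s, in which the tool goes at most 41.7 mm and 7.16 degrees, less where a joint would pass 70% of its speed; a pose out of reach is approached as far as the arm can. A call with a gripper value outside its range is refused whole. The fingers move at their own pace and stop on an object; "newtons" is the grip in N (left out, the last holds). Time passes only in rows, so rows that do not move let the fingers close. It gives the time, the measured TCP pose, the force and the opening at its end, in the units of the state.
- manip.get_state(): the state, without advancing time (a new reading comes with each control period).
- manip.get_image(name): name is "scene" or "top" or "wrist"; returns a dict with "color" (384x512x3 uint8, red, green, blue), "fx", "fy", "cx", "cy" (pixels), "R" (3x3) and "t" (3): a world point X has camera coordinates R X + t; the wrist camera has in their place "tool_from_camera" (4x4, takes a point from camera to tool coordinates, whose origin is the TCP and whose axes are the flange's). Camera axes: x right, y down, z forward; pixel columns grow to the right and rows downward; lengths in m; the calibration is good to about 2 mm. A picture is of the moment at which its call begins: read the wrist's pose just before it. There is no depth.
- manip.sign_off(): hands the job in, once; it reports no verdict.
The state is a dict: "clock": time; "qpos": joint angles; "qd": joint speeds; "effort": joint torques, N m; "position": TCP position; "ee_rot": TCP orientation; "contact_force": force on the tool from outside, world axes, zero at the start; "moment": the same for the moment, N m; "width": finger opening in m.
Only numpy, scipy, OpenCV 4.12 (cv2) and the standard library are available. Lean on these libraries where they do the work, as an engineer would, in place of code of your own. Each camera call takes 0.05 s, during which the arm holds its last target.

## Task

Lay the tray for coffee: take the stacked cups off the roasting plate one by one from the top (white, blue, then green) and stand each in the middle of the saucer of its own colour, leaving the saucers where they are. Then take the empty roasting plate by its handle and set it flat in the middle of the hot plate's ring. Set everything down rather than dropping it, and do not disturb the red canister or the coffee pot.

Things in the scene. Friction and masses are not known exactly. Their poses are not given: they have to be found in the camera images.
- cup_white: Smallest of three round handleless glazed cups: white, rim 50 mm across, 48 mm high, 0.13 kg (cups vary by a quarter). Its top 14 mm is a straight collar of full width; below it is narrower (waist 40, foot 46 mm). Starts on top of the stack, its foot 14 mm deep in the blue cup's mouth on a ledge (3.5 mm play all round), so 34 mm shows. Origin: centre of underside; z up.
- cup_blue: Middle cup, blue: rim 60 mm across, 52 mm high, 0.13 kg; top 14 mm a straight collar, waist 48 mm, foot 56 mm. Starts with its foot 14 mm deep in the green cup's mouth, on a ledge (3.5 mm play all round), so 38 mm shows above the green rim. Origin: centre of underside; z up.
- cup_green: Largest cup, green: rim 70 mm across, 55 mm high, 0.13 kg; top 14 mm a straight collar, waist and foot 54 mm. Starts in the middle of the roasting plate, carrying the other two; the stack stands 130 mm above the plate's floor. Origin: centre of underside; z up.
- plate: Round aluminium roasting plate, 150 mm across, floor 3 mm thick, rim 15 mm high, 0.24 kg, in mid-tray under the cups, with one straight dark wooden handle. Origin: centre of underside; z up; x points out along the handle (at the start roughly away from the robot). The grip spans x = 90 to 176 mm, 18 mm wide, 20 high, its middle 34 mm above the underside. Centre of mass near x = 20 mm.
- saucer_white: White glazed saucer, round, 100 mm across, rim 11 mm high, loose on the tray, 0.14 kg: the place of the white cup. Its flat well is 74 mm across and lies 5 mm above its underside. Origin: centre of its underside; z up.
- saucer_blue: Blue glazed saucer, same shape as the white one: the place of the blue cup. Origin: centre of its underside; z up.
- saucer_green: Green glazed saucer, same shape as the white one: the place of the green cup. Origin: centre of its underside; z up.
- hot_plate: Single-ring electric hot plate (off and cold), fixed on the table left or right of the stool: white housing 190 mm square, knob on the side facing the robot, round black ring 145 mm across, flat top 75 mm above the table: the place of the roasting plate. Origin: centre of underside, on the table under the ring's middle; z up.
- canister: Bystander: red canister with ribbed twist cap, 70 mm across, 97 mm high, loose in one of the four tray corners (saucers in the others). Origin: centre of underside; z up. The tin tray (410 mm square, floor 114 mm, rim 128 mm above the table) and its reed stool are fixed; a folded bamboo fan, clipped outside the far rim, reaches 137 mm above the table, the clip's wire ears 162 mm.
- coffee_pot: Bystander: dark clay coffee pot with round body, narrow neck and side handle, 120 mm across, 175 mm high, 0.7 kg, standing on the table on the side of the stool where the hot plate is not. Origin: centre of its underside; z up.
There are look-alikes about, which are no part of the job. Of the things shaped like the saucer_green, the green one is meant.

How it is judged:
By the outcome, as a careful person would: the job done as asked, in the order asked, and still so for the second after the job is handed in, with the robot touching nothing.
It also fails if it takes over 102 s, if anything falls off the work surface, if the arm or the gripper's body presses on something with over 40 N, if the wrist force passes 120 N, or if a joint passes its speed limit or range.

## Working session

There is one attempt and no reset: what is moved stays moved. The work goes in short steps, Python scripts to look and compute and a tool call to move; the robot and the scene stay as the last step left them, time stands still between calls to the robot, and variables do not carry over. Pictures are saved under pics/ and viewed, and the job is handed in when it is done.

Besides the shell and the picture viewer there is one more tool, called after ">>>" as name([rows], argument=value, ...), one row to a line, values as JSON. move_arm: Moves the arm, as the interface text tells. Its arguments: {"type":"object","properties":{"series":{"type":"array"},"newtons":{"type":"number"}},"required":["series"]}

```bash
mkdir -p pics; cat > h.py <<'E'
import numpy as np, cv2, json
from rig import manip
def snap(name,fn):
    s=manip.get_state(); im=manip.get_image(name)
    np.savez('pics/'+fn+'.npz',pos=s['position'],rot=s['ee_rot'],**{k:np.array(v) for k,v in im.items()})
    cv2.imwrite('pics/'+fn+'.png',im['color'][:,:,::-1]); return s,im
def crop(fn,x0,y0,x1,y1,k,out):
    a=cv2.imread('pics/'+fn+'.png')[y0:y1,x0:x1]
    cv2.imwrite('pics/'+out+'.png',cv2.resize(a,None,fx=k,fy=k,interpolation=cv2.INTER_CUBIC))
E
python3 - <<'E'
from h import *
for n in ('scene','top','wrist'):
    s,im=snap(n,n+'0'); print(n,{k:np.round(np.array(v),4).tolist() for k,v in im.items() if k!='color'})
print(s)
E
```

```text
scene {'fx': 405.3197, 'fy': 405.3197, 'cx': 253.1043, 'cy': 191.7934, 'R': [[-0.4919, 0.8705, 0.0192], [0.452, 0.2741, -0.8489], [-0.7442, -0.4088, -0.5283]], 't': [0.317, -0.1479, 1.8777]}
top {'fx': 386.1644, 'fy': 386.1644, 'cx': 256.2525, 'cy': 196.3433, 'R': [[0.0648, -0.9979, 0.0034], [-0.9779, -0.0641, -0.1988], [0.1986, 0.0095, -0.98]], 't': [-0.0248, 0.656, 1.2399]}
wrist {'fx': 274.615, 'fy': 274.615, 'cx': 254.4169, 'cy': 191.1448, 'tool_from_camera': [[0.0001, -0.9638, -0.2668, 0.0669], [1.0, 0.0004, -0.0011, -0.0022], [0.0012, -0.2668, 0.9638, -0.131], [0.0, 0.0, 0.0, 1.0]]}
{'clock': 0.1, 'qpos': array([-1.45101048e+00,  2.76529727e-01,  1.50602527e+00, -1.43634940e-05,
        1.36072286e+00, -1.21025547e-01]), 'qd': array([ 0.0005384 , -0.00164325, -0.00333711, -0.00042976, -0.00062968,
        0.00015843]), 'effort': array([ 7.05063812e-04, -4.17700124e+01, -2.46406263e+01, -2.03965074e-04,
        5.84721740e-03,  4.69510852e-06]), 'position': array([ 0.13705116, -0.55794374,  0.2415199 ]), 'ee_rot': array([-8.42604633e-04,  9.92759454e-01,  1.20116428e-01, -6.50030980e-06]), 'contact_force': array([ 0.12636149, -0.0589027 ,  0.35986155]), 'moment': array([-0.00248842,  0.04050673,  0.02146921]), 'width': 0.0855852023752337}
```

View pics/scene0.png

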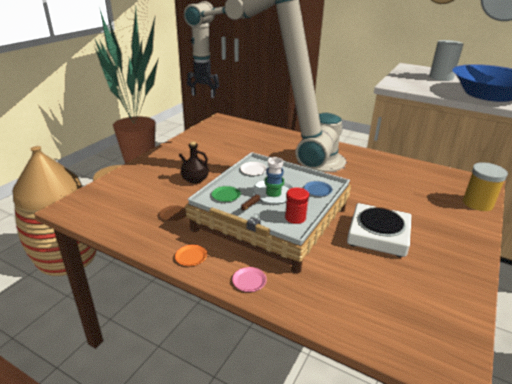

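View pics/top0.png

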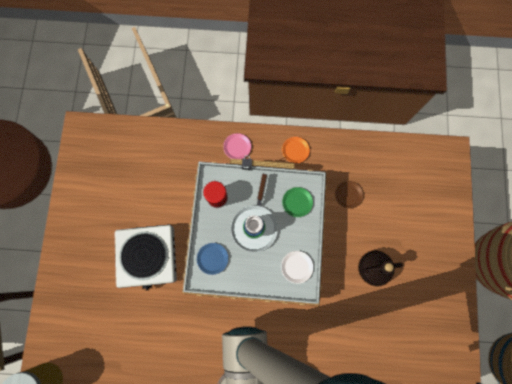

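View pics/wrist0.png

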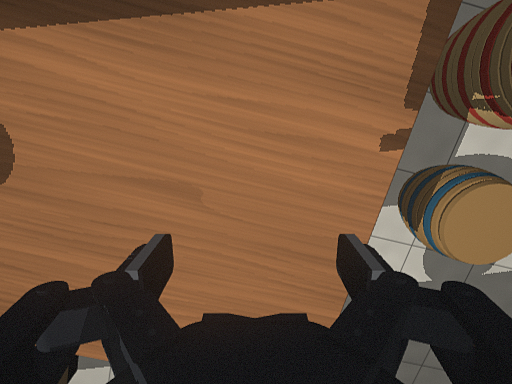

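The top view shows the tray (187–326, 163–303) with the stack at about (255,227) and the handle at (263,190). The saucers are green (298,202), blue (213,258) and white (297,267). The canister is at (215,194), the hot plate ring at (144,256) and the pot at (377,267). I'll enlarge these for accurate pixels.

```bash
python3 - <<'E'
from h import *
crop('top0',180,155,335,310,5,'top0a'); crop('top0',105,215,185,300,7,'top0b'); crop('scene0',185,145,425,265,3.3,'scene0a')
E
```

```text
(no output)
```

View pics/top0a.png

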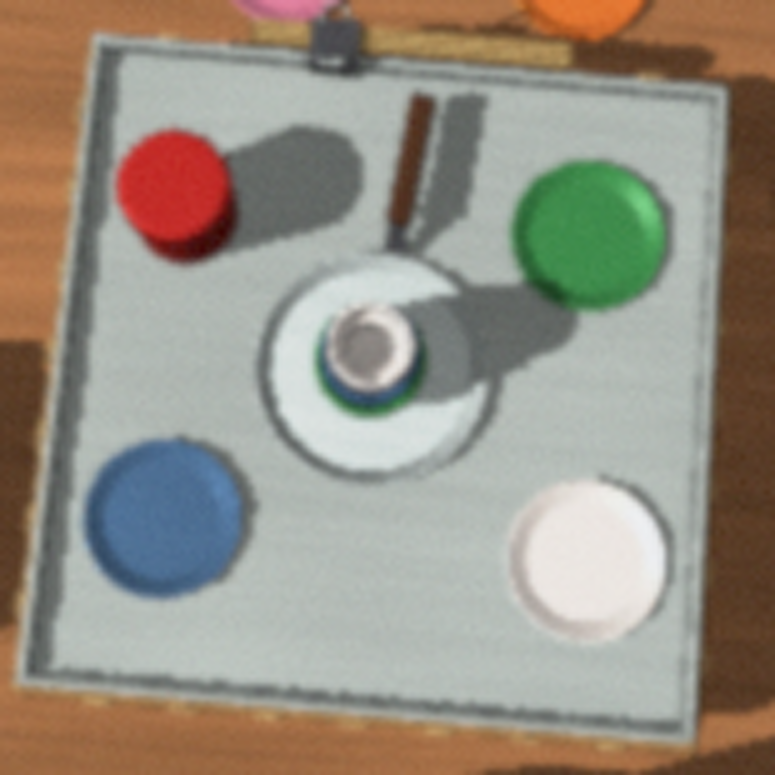

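View pics/top0b.png

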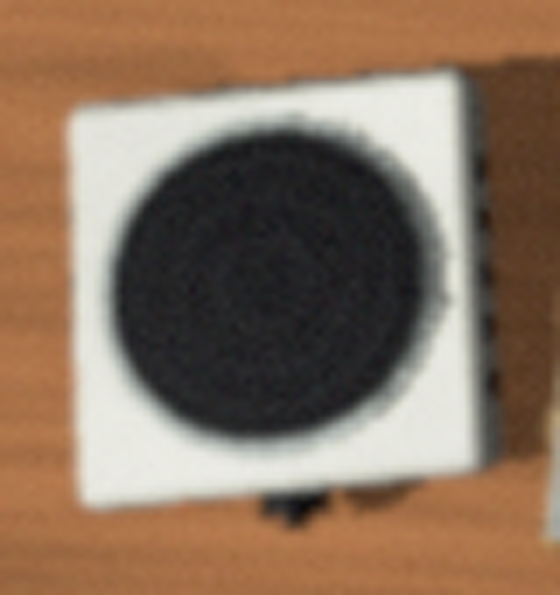

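View pics/scene0a.png

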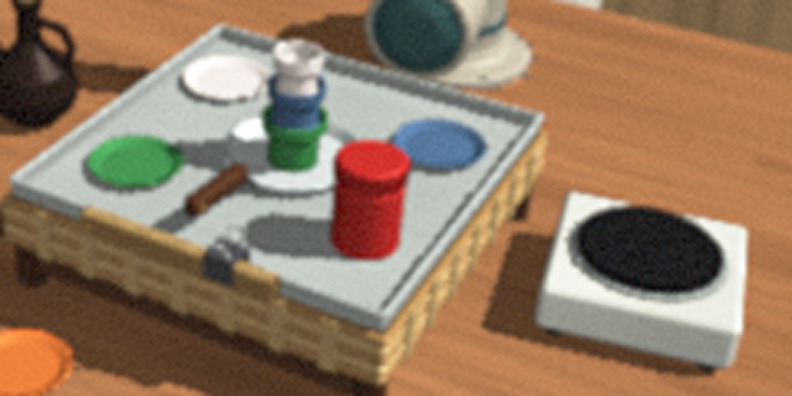

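```bash
cat >> h.py <<'E'
def ray(fn,u,v):
    d=np.load('pics/'+fn+'.npz')
    K=np.array([[d['fx'],0,d['cx']],[0,d['fy'],d['cy']],[0,0,1.]])
    if 'R' in d: R=d['R'];t=d['t']; C=-R.T@t; D=R.T@np.linalg.solve(K,[u,v,1.])
    else:
        from scipy.spatial.transform import Rotation as Ro
        q=d['rot']; T=np.eye(4); T[:3,:3]=Ro.from_quat([q[1],q[2],q[3],q[0]]).as_matrix(); T[:3,3]=d['pos']
        M=T@d['tool_from_camera']; C=M[:3,3]; D=M[:3,:3]@np.linalg.solve(K,[u,v,1.])
    return C,D/np.linalg.norm(D)
def atz(fn,u,v,z):
    C,D=ray(fn,u,v); return C+D*(z-C[2])/D[2]
def tri(*rs):
    A=np.zeros((3,3));b=np.zeros(3)
    for C,D in rs:
        P=np.eye(3)-np.outer(D,D);A+=P;b+=P@C
    X=np.linalg.solve(A,b); return X,[float(np.linalg.norm((np.eye(3)-np.outer(D,D))@(X-C))) for C,D in rs]
def un(x,y,x0,y0,k): return x0+(x+.5)/k-.5, y0+(y+.5)/k-.5
E
python3 - <<'E'
from h import *
np.set_printoptions(precision=4,suppress=True)
T={'cupw':(371,348,.247),'sg':(590,235,.125),'sb':(166,518,.125),'sw':(588,560,.125),'plate':(381,366,.129),'h_end':(423,97,.158),'h_in':(398,228,.158)}
S={'cupw':(299,52),'sg':(133,161),'sb':(440,144),'sw':(226,77)}
for k,(x,y,z) in T.items():
    a=un(x,y,180,155,5); print(k,atz('top0',*a,z),end=' ')
    if k in S: print('tri',tri(ray('top0',*a),ray('scene0',*un(*S[k],185,145,3.3))),end='')
    print()
a=un(268,284,105,215,7); print('ring',atz('top0',*a,.075), tri(ray('top0',*a),ray('scene0',*un(650,249,185,145,3.3))))
for c in [(72,110),(462,72),(482,470),(85,505)]: print(atz('top0',*un(*c,105,215,7),.075))
E
```

```text
cupw [0.5379 0.0179 0.247 ] tri (array([0.5385, 0.0185, 0.241 ]), [0.000521186265248995, 0.0005211862652490686])
sg [ 0.6357 -0.1165  0.125 ] tri (array([ 0.6368, -0.1173,  0.1203]), [0.0003745374195398632, 0.00037453741953970916])
sb [0.4387 0.14   0.125 ] tri (array([0.4383, 0.1421, 0.1197]), [0.0015680693118045033, 0.0015680693118043365])
sw [ 0.43   -0.1242  0.125 ] tri (array([ 0.4299, -0.1242,  0.1215]), [0.00039252621438597433, 0.00039252621438591937])
plate [0.5421 0.0122 0.129 ] 
h_end [ 0.7115 -0.0034  0.158 ] 
h_in [0.6259 0.007  0.158 ] 
ring [0.4355 0.3734 0.075 ] (array([0.4355, 0.3765, 0.0669]), [0.0007828937444164385, 0.0007828937444164218])
[0.51   0.4753 0.075 ]
[0.5399 0.2942 0.075 ]
[0.3579 0.2651 0.075 ]
[0.3306 0.4445 0.075 ]
```

>>> move_arm([
  [[0.0172, 0.0288, 0.0105, 0, 0, -0.018, 0.085], [0.0172, 0.0288, 0.0105, 0, 0, -0.018, 0.085], [0.0172, 0.0288, 0.0105, 0, 0, -0.018, 0.085], [0.0172, 0.0288, 0.0105, 0, 0, -0.018, 0.085], [0.0172, 0.0288, 0.0105, 0, 0, -0.018, 0.085], [0.0172, 0.0288, 0.0105, 0, 0, -0.018, 0.085], [0.0172, 0.0288, 0.0105, 0, 0, -0.018, 0.085], [0.0172, 0.0288, 0.0105, 0, 0, -0.018, 0.085], [0.0172, 0.0288, 0.0105, 0, 0, -0.018, 0.085], [0.0172, 0.0288, 0.0105, 0, 0, -0.018, 0.085], [0.0172, 0.0288, 0.0105, 0, 0, -0.018, 0.085], [0.0172, 0.0288, 0.0105, 0, 0, -0.018, 0.085], [0.0172, 0.0288, 0.0105, 0, 0, -0.018, 0.085], [0.0172, 0.0288, 0.0105, 0, 0, -0.018, 0.085], [0.0172, 0.0288, 0.0105, 0, 0, -0.018, 0.085], [0.0172, 0.0288, 0.0105, 0, 0, -0.018, 0.085], [0.0172, 0.0288, 0.0105, 0, 0, -0.018, 0.085], [0.0172, 0.0288, 0.0105, 0, 0, -0.018, 0.085], [0.0172, 0.0288, 0.0105, 0, 0, -0.018, 0.085], [0.0172, 0.0288, 0.0105, 0, 0, -0.018, 0.085]],
])

```text
clock: 1.82
position: [0.4814, 0.0193, 0.4527]
ee_rot: [0.0, 0.998, -0.06, -0.0]
contact_force: [1.1, -0.5, 0.3]
width: 0.0849
```

>>> move_arm([
  [[0, 0, 0, 0, 0, 0, 0.085], [0, 0, 0, 0, 0, 0, 0.085], [0, 0, 0, 0, 0, 0, 0.085]],
])

```text
clock: 2.07
position: [0.4807, 0.0173, 0.4517]
ee_rot: [0.0, 0.998, -0.059, -0.001]
contact_force: [-0.5, -0.8, -0.7]
width: 0.0851
```

```bash
python3 - <<'E'
from h import *
s,im=snap('wrist','w1'); print(s['position'],s['ee_rot'],s['contact_force'],s['clock'])
crop('w1',0,0,512,384,1.56,'w1a')
E
```

```text
[0.48068233 0.01732115 0.45172839] [ 4.25362870e-04  9.98240242e-01 -5.92924552e-02 -8.02251755e-04] [-0.49915677 -0.78354729 -0.71950063] 2.0667
```

View pics/w1a.png

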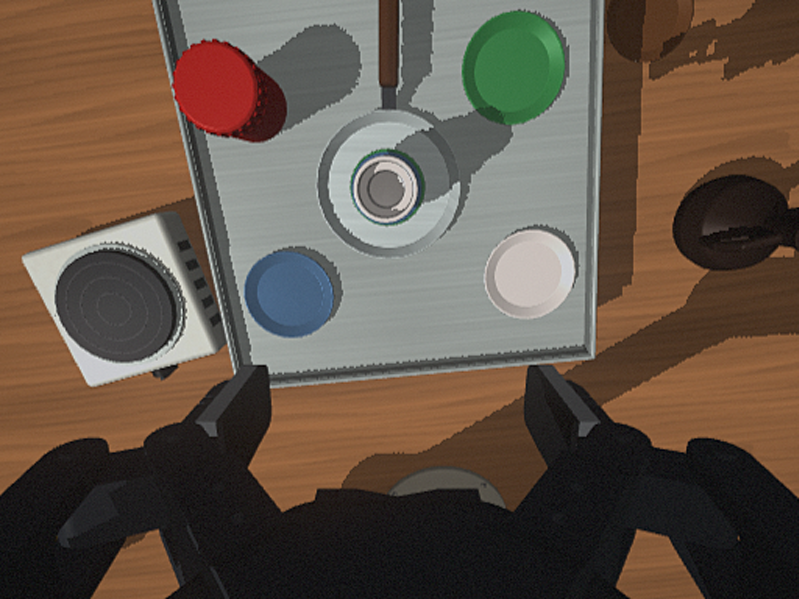

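The wrist view shows everything (scaled pixels): stack rim (386,188), saucers green (514,67), blue (290,292) and white (530,272), plate (394,183), ring (120,304). I'll enlarge these and fit outlines.

```bash
python3 - <<'E'
from h import *
crop('w1',195,60,305,175,5,'w1b'); crop('w1',290,0,390,210,3.5,'w1c'); crop('w1',20,130,230,250,3.5,'w1d')
E
```

```text
(no output)
```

View pics/w1b.png

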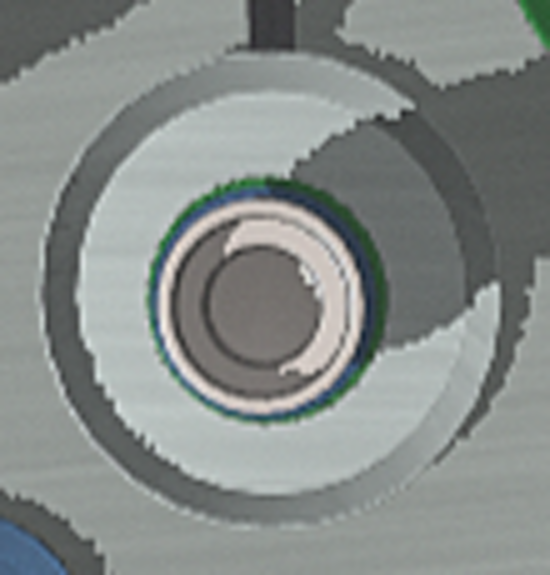

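View pics/w1c.png

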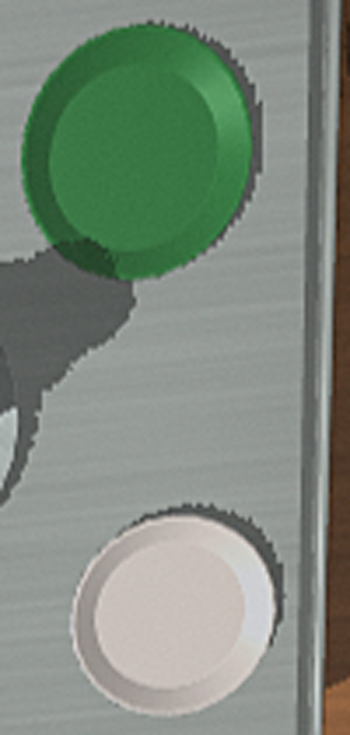

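View pics/w1d.png

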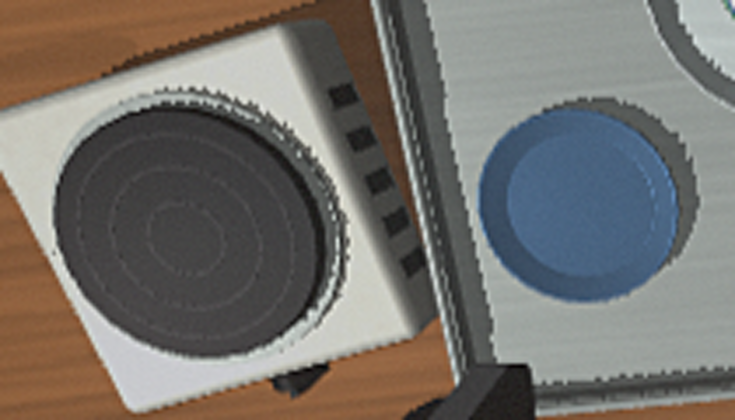

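```bash
cat >> h.py <<'E'
def circ(fn,pts,off,k,z):
    from scipy.optimize import least_squares
    P=np.array([atz(fn,*un(x,y,*off,k),z)[:2] for x,y in pts])
    r=least_squares(lambda p:np.hypot(*(P-p[:2]).T)-p[2],[*P.mean(0),.05]); return r.x, np.abs(r.fun).max()
E
python3 - <<'E'
from h import *
np.set_printoptions(precision=4,suppress=True)
f='w1'
print('cupw',circ(f,[(158,303),(367,300),(262,197),(265,413)],(195,60),5,.244))
print('plate',circ(f,[(42,285),(502,290),(265,48),(275,527)],(195,60),5,.129))
print('sg',circ(f,[(22,160),(252,145),(150,23),(140,280)],(290,0),3.5,.125))
print('sw',circ(f,[(72,625),(275,600),(185,515),(165,716)],(290,0),3.5,.125))
print('sb',circ(f,[(479,200),(680,215),(570,107),(587,302)],(20,130),3.5,.125))
print('ring',circ(f,[(55,215),(325,250),(160,105),(215,357)],(20,130),3.5,.075))
print('ringc',atz(f,*un(186,239,20,130,3.5),.075))
print('handle', atz(f,*un(250,0,195,60,5),.13),atz(f,*un(390,40,0,0,1.56),.158),atz(f,*un(387,-0,0,0,1.56),.158),atz(f,*un(389,82,0,0,1.56),.158))
print('tri cup',tri(ray(f,*un(263,303,195,60,5)),ray('top0',*un(371,348,180,155,5)),ray('scene0',*un(299,52,185,145,3.3))))
E
```

```text
cupw (array([0.5404, 0.021 , 0.025 ]), np.float64(9.96926387231839e-06))
plate (array([0.5406, 0.0209, 0.0737]), np.float64(0.0002540392653358342))
sg (array([ 0.6349, -0.1117,  0.0497]), np.float64(0.0003729685909760888))
sw (array([ 0.429 , -0.1201,  0.0497]), np.float64(0.00037604455193586406))
sb (array([0.4383, 0.1445, 0.0496]), np.float64(0.00016058259870803393))
ring (array([0.4358, 0.375 , 0.0729]), np.float64(0.0004073040258284061))
ringc [0.4342 0.3782 0.075 ]
handle [0.6279 0.0167 0.13  ] [0.6646 0.0038 0.158 ] [0.6953 0.0026 0.158 ] [0.6313 0.0088 0.158 ]
tri cup (array([0.5399, 0.0195, 0.2416]), [0.0019654245912801857, 0.0019685601447235936, 0.00027432914434934435])
```

>>> move_arm([
  [[0.0147, 0.0007, -0.035, 0, 0, 0, 0.085], [0.0147, 0.0007, -0.035, 0, 0, 0, 0.085], [0.0147, 0.0007, -0.035, 0, 0, 0, 0.085], [0.0147, 0.0007, -0.035, 0, 0, 0, 0.085], [0, 0, -0.012, 0, 0, 0, 0.085], [0, 0, 0, 0, 0, 0, 0.085], [0, 0, 0, 0, 0, 0, 0.085]],
])

```text
clock: 2.7
position: [0.5391, 0.0191, 0.2998]
ee_rot: [0.0, 0.998, -0.061, -0.001]
contact_force: [-0.2, 0.1, 0.2]
width: 0.0848
```

```bash
python3 - <<'E'
from h import *
s,im=snap('wrist','w2'); print(s['position'],s['ee_rot'],s['contact_force'],s['clock'])
crop('w2',0,0,512,384,1.56,'w2a')
E
```

```text
[0.53905367 0.01912876 0.29984761] [ 1.57216595e-04  9.98164649e-01 -6.05483064e-02 -1.10048689e-03] [-0.2105483   0.1379451   0.16215967] 2.7
```

View pics/w2a.png

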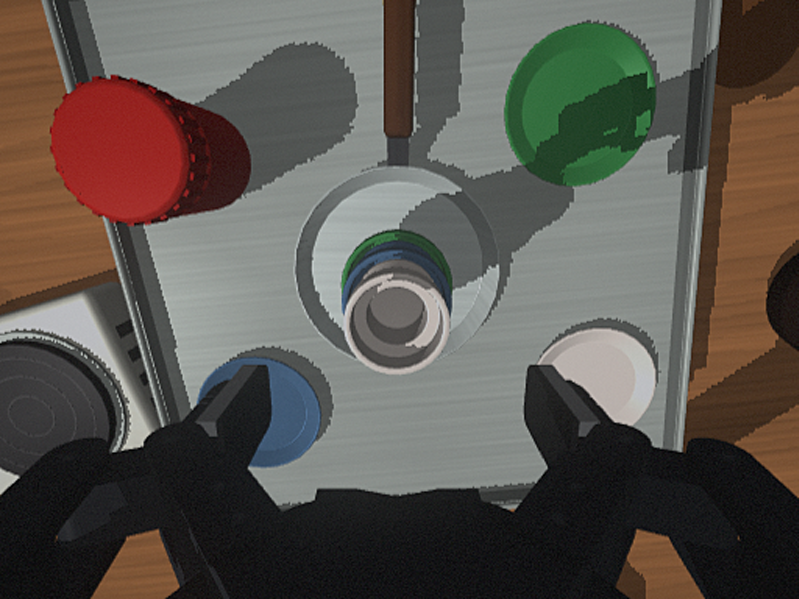

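```bash
python3 - <<'E'
from h import *
crop('w2',180,90,330,250,5,'w2b')
E
```

```text
(no output)
```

View pics/w2b.png

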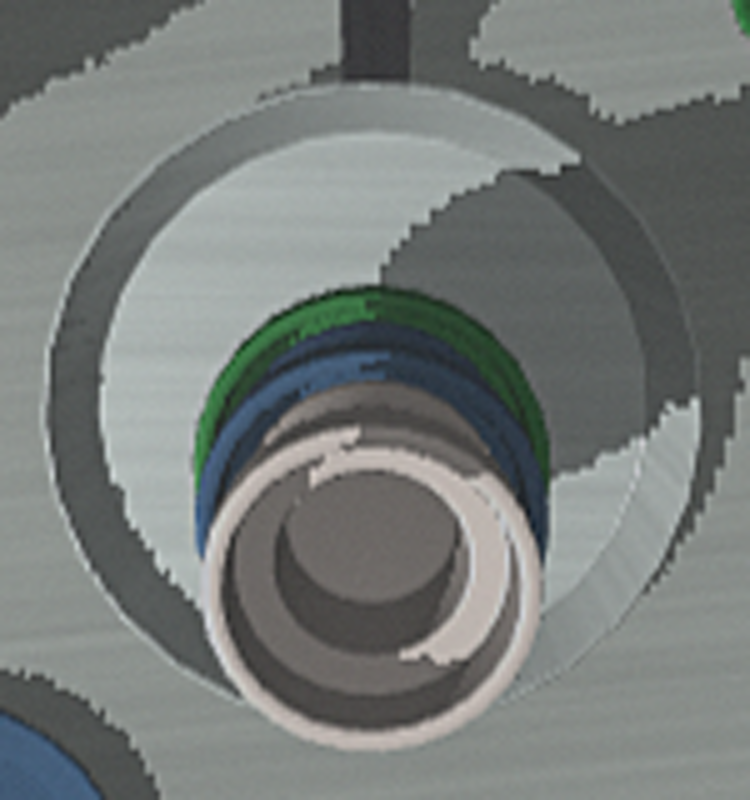

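```bash
python3 - <<'E'
from h import *
np.set_printoptions(precision=4,suppress=True)
f='w2'; o=(180,90)
for z in (.241,.244,.247): print('cupw',z,circ(f,[(202,590),(545,590),(372,752),(365,430)],o,5,z))
print('plate',circ(f,[(43,400),(702,370),(375,82),(245,700),(520,695)],o,5,.129))
print('green',circ(f,[(193,450),(549,450),(370,285)],o,5,.172))
print('blue',circ(f,[(197,520),(549,520),(373,346)],o,5,.210))
print('sg',circ(f,[(505,108),(657,95),(590,20),(572,186)],(0,0),1.56,.125))
# tool frame cup
C=np.array([*circ(f,[(202,590),(545,590),(372,752),(365,430)],o,5,.244)[0][:2],.244]);d=np.load('pics/w2.npz')
from scipy.spatial.transform import Rotation as Ro
q=d['rot'];print('intool',Ro.from_quat([*q[1:],q[0]]).inv().apply(C-d['pos']))
E
```

```text
cupw 0.241 (array([0.5393, 0.0213, 0.0249]), np.float64(9.432599664810706e-05))
cupw 0.244 (array([0.5403, 0.0211, 0.0246]), np.float64(9.283414293597206e-05))
cupw 0.247 (array([0.5414, 0.021 , 0.0242]), np.float64(9.13422892077978e-05))
plate (array([0.5406, 0.0211, 0.0738]), np.float64(0.00040711956604695676))
green (array([0.5422, 0.0214, 0.0345]), np.float64(4.0065173401160337e-14))
blue (array([0.5417, 0.0211, 0.0294]), np.float64(3.570060913560269e-15))
sg (array([ 0.6358, -0.1122,  0.05  ]), np.float64(0.0003385431065677652))
intool [ 0.0011 -0.0022  0.0558]
```

>>> move_arm([
  [[0.0003, 0, -0.022, 0, 0, 0, 0.085], [0, 0, -0.022, 0, 0, 0, 0.085], [0, 0, -0.018, 0, 0, 0, 0.085], [0, 0, -0.008, 0, 0, 0, 0.085], [0, 0, 0, 0, 0, 0, 0.06], [0, 0, 0, 0, 0, 0, 0.06], [0, 0, 0, 0, 0, 0, 0.06], [0, 0, 0, 0, 0, 0, 0.04], [0, 0, 0, 0, 0, 0, 0.04], [0, 0, 0, 0, 0, 0, 0.04], [0, 0, 0, 0, 0, 0, 0.04]],
], newtons=30)

```text
clock: 3.67
position: [0.5414, 0.0199, 0.2325]
ee_rot: [0.0, 0.998, -0.06, 0.002]
contact_force: [-1.5, -0.9, 5.3]
width: 0.0506
```

```bash
python3 - <<'E'
from h import *
s,im=snap('wrist','w3'); print(s['position'],s['contact_force'],s['width'],s['clock'])
s,im=snap('scene','s3'); crop('s3',185,100,345,220,5,'s3a')
crop('w3',0,0,512,384,1.56,'w3a')
E
```

```text
[0.54139501 0.01993387 0.23248494] [-1.49331013 -0.92372952  5.3420655 ] 0.05063324642953628 3.6667
```

View pics/w3a.png

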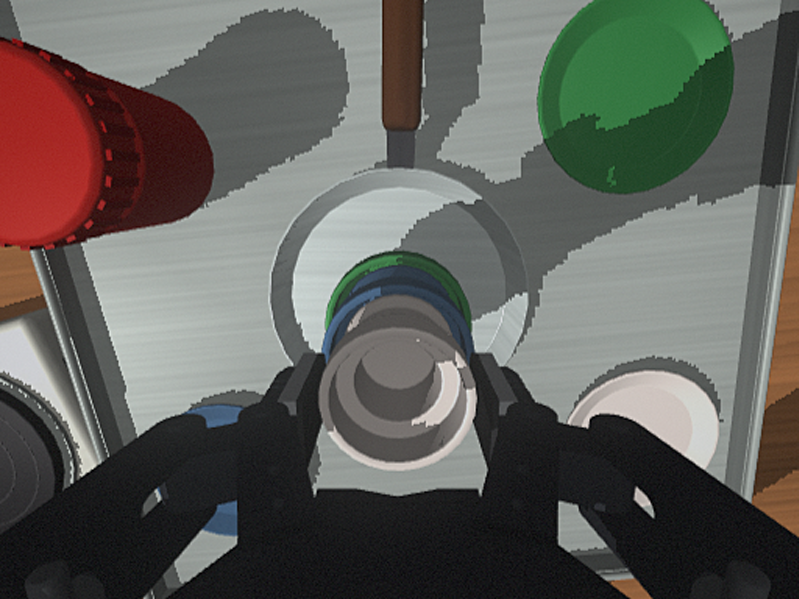

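View pics/s3a.png

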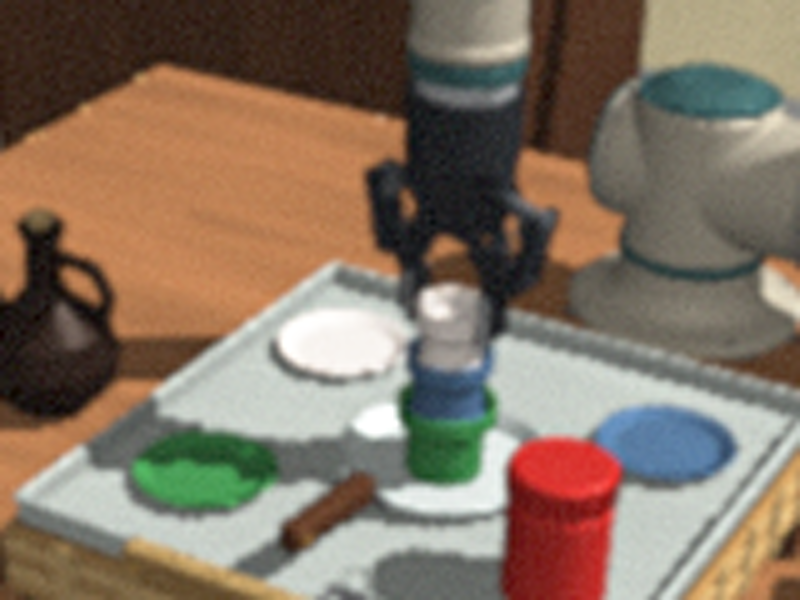

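>>> move_arm([
  [[0, 0, 0.006, 0, 0, 0, 0.04], [0, 0, 0.01, 0, 0, 0, 0.04], [0, 0, 0.015, 0, 0, 0, 0.04], [0, 0, 0.02, 0, 0, 0, 0.04], [0, 0, 0.02, 0, 0, 0, 0.04], [0, 0, 0.02, 0, 0, 0, 0.04], [-0.02, -0.026, 0.01, 0, 0, 0, 0.04], [-0.02, -0.026, 0, 0, 0, 0, 0.04], [-0.02, -0.026, 0, 0, 0, 0, 0.04], [-0.02, -0.026, 0, 0, 0, 0, 0.04], [-0.02, -0.026, 0, 0, 0, 0, 0.04], [-0.01, -0.01, 0, 0, 0, 0, 0.04], [0, 0, 0, 0, 0, 0, 0.04], [0, 0, 0, 0, 0, 0, 0.04]],
])

```text
clock: 4.93
position: [0.4302, -0.1198, 0.3321]
ee_rot: [-0.0, 0.998, -0.06, 0.001]
contact_force: [-0.1, -0.5, -1.0]
width: 0.0506
```

```bash
python3 - <<'E'
from h import *
s,im=snap('wrist','w4'); print(s['position'],s['ee_rot'],s['contact_force'],s['width'],s['clock'])
crop('w4',0,0,512,384,1.56,'w4a')
s,im=snap('top','t4'); crop('t4',180,155,335,310,5,'t4a')
E
```

```text
[ 0.43016348 -0.11977073  0.33206603] [-2.07204317e-04  9.98170688e-01 -6.04542079e-02  7.23659461e-04] [-0.10028535 -0.49990374 -1.02330564] 0.05059752381376183 4.9333
```

View pics/w4a.png

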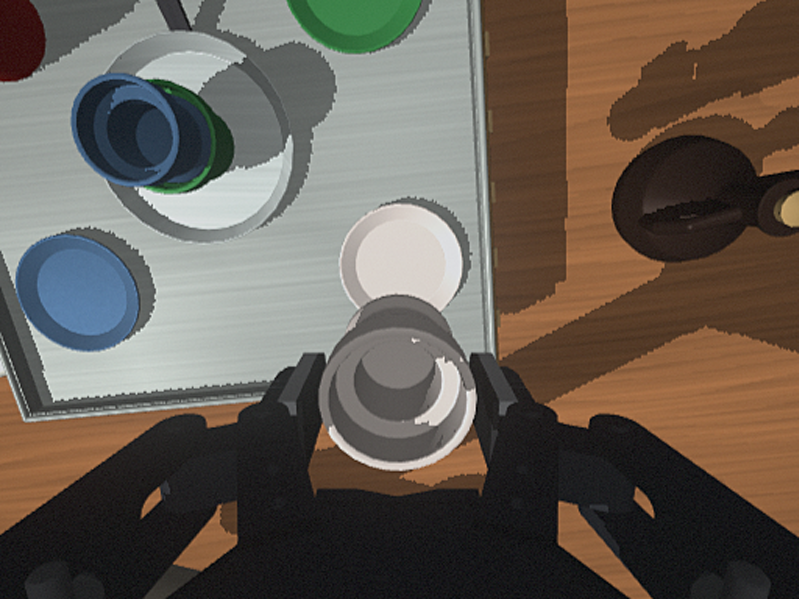

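View pics/t4a.png

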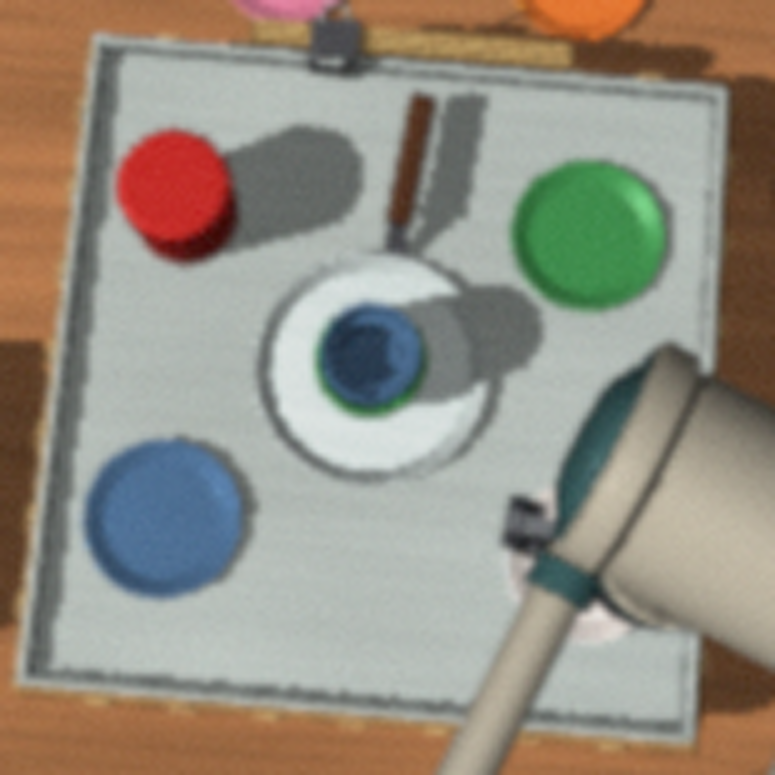

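```bash
python3 - <<'E'
from h import *
np.set_printoptions(precision=4,suppress=True)
crop('w4',200,120,320,310,4,'w4b')
f='w4'
print('sw',circ(f,[(340,262),(463,258),(404,202),(355,302)],(0,0),1.56,.125))
for z in (.3415,.3435): print('cup',circ(f,[(318,400),(477,398),(398,471),(390,327)],(0,0),1.56,z))
E
```

```text
sw (array([ 0.4307, -0.1211,  0.0492]), np.float64(9.794558831209554e-05))
cup (array([ 0.4288, -0.1177,  0.0252]), np.float64(0.00010011873793101117))
cup (array([ 0.4299, -0.1178,  0.0247]), np.float64(9.847262521240144e-05))
```

View pics/w4b.png

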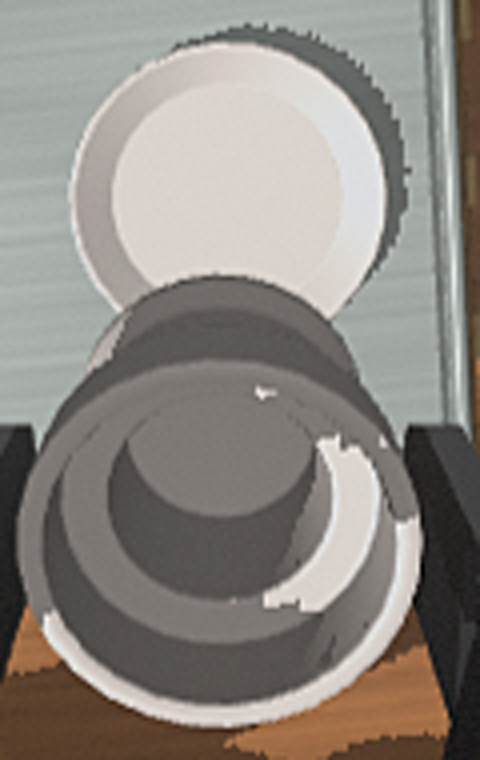

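>>> move_arm([
  [[0.001, -0.003, -0.02, 0, 0, 0, 0.04], [0, 0, -0.03, 0, 0, 0, 0.04], [0, 0, -0.03, 0, 0, 0, 0.04], [0, 0, -0.03, 0, 0, 0, 0.04], [0, 0, -0.025, 0, 0, 0, 0.04], [0, 0, -0.02, 0, 0, 0, 0.04], [0, 0, -0.01, 0, 0, 0, 0.04], [0, 0, -0.005, 0, 0, 0, 0.04], [0, 0, 0, 0, 0, 0, 0.04], [0, 0, 0, 0, 0, 0, 0.04]],
])

```text
clock: 5.87
position: [0.4322, -0.1223, 0.1617]
ee_rot: [0.0, 0.998, -0.059, 0.0]
contact_force: [-0.2, 0.6, -1.0]
width: 0.0511
```

>>> move_arm([
  [[0, 0, -0.003, 0, 0, 0, 0.04], [0, 0, -0.002, 0, 0, 0, 0.04], [0, 0, 0, 0, 0, 0, 0.04]],
])

```text
clock: 6.12
position: [0.4314, -0.1226, 0.1566]
ee_rot: [0.0, 0.998, -0.06, 0.0]
contact_force: [0.6, 0.3, -1.9]
width: 0.0508
```

>>> move_arm([
  [[0, 0, -0.001, 0, 0, 0, 0.04], [0, 0, 0, 0, 0, 0, 0.04]],
])

```text
clock: 6.28
position: [0.4314, -0.1228, 0.1556]
ee_rot: [0.0, 0.998, -0.06, 0.0]
contact_force: [-0.9, 0.2, -1.0]
width: 0.0508
```

>>> move_arm([
  [[0, 0, -0.001, 0, 0, 0, 0.04], [0, 0, 0, 0, 0, 0, 0.04]],
])

```text
clock: 6.45
position: [0.4315, -0.1228, 0.1555]
ee_rot: [0.0, 0.998, -0.06, 0.001]
contact_force: [-2.2, 0.5, 5.8]
width: 0.0509
```

>>> move_arm([
  [[0, 0, 0.0005, 0, 0, 0, 0.056], [0, 0, 0, 0, 0, 0, 0.062], [0, 0, 0, 0, 0, 0, 0.085], [0, 0, 0, 0, 0, 0, 0.085], [0, 0, 0, 0, 0, 0, 0.085], [0, 0, 0.01, 0, 0, 0, 0.085], [0, 0, 0.02, 0, 0, 0, 0.085], [0, 0, 0.03, 0, 0, 0, 0.085], [0, 0, 0.03, 0, 0, 0, 0.085], [0, 0, 0.03, 0, 0, 0, 0.085], [0.02, 0.026, 0.01, 0, 0, 0, 0.085], [0.02, 0.026, 0, 0, 0, 0, 0.085], [0.02, 0.026, 0, 0, 0, 0, 0.085], [0.02, 0.026, 0, 0, 0, 0, 0.085], [0.02, 0.026, 0, 0, 0, 0, 0.085], [0.009, 0.012, 0, 0, 0, 0, 0.085], [0, 0, 0, 0, 0, 0, 0.085], [0, 0, 0, 0, 0, 0, 0.085]],
])

```text
clock: 7.95
position: [0.5399, 0.0194, 0.2842]
ee_rot: [0.001, 0.998, -0.059, -0.001]
contact_force: [-0.8, -0.5, 0.0]
width: 0.085
```

```bash
python3 - <<'E'
from h import *
s,im=snap('wrist','w5'); print(s['position'],s['ee_rot'],s['contact_force'],s['width'],s['clock'])
crop('w5',0,0,512,384,1.56,'w5a')
E
```

```text
[0.53992086 0.019395   0.2842256 ] [ 5.60953934e-04  9.98270586e-01 -5.87763358e-02 -9.30195606e-04] [-0.81088588 -0.53791365  0.02266052] 0.08496850329729319 7.95
```

View pics/w5a.png

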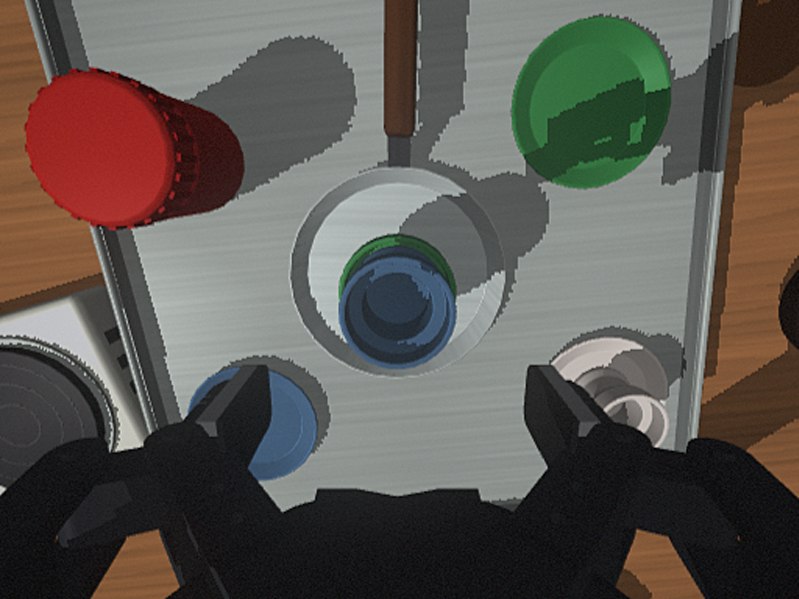

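```bash
python3 - <<'E'
from h import *
np.set_printoptions(precision=4,suppress=True)
f='w5'
print('blue',circ(f,[(338,313),(456,313),(398,370),(395,257)],(0,0),1.56,.210))
print('sb',circ(f,[(189,415),(318,440),(246,365),(265,480)],(0,0),1.56,.125))
s,im=snap('top','t5'); crop('t5',180,155,335,310,5,'t5a')
E
```

```text
blue (array([0.5403, 0.0214, 0.0297]), np.float64(7.846475695443347e-05))
sb (array([0.4386, 0.1434, 0.0498]), np.float64(3.370282118688589e-05))
```

View pics/t5a.png

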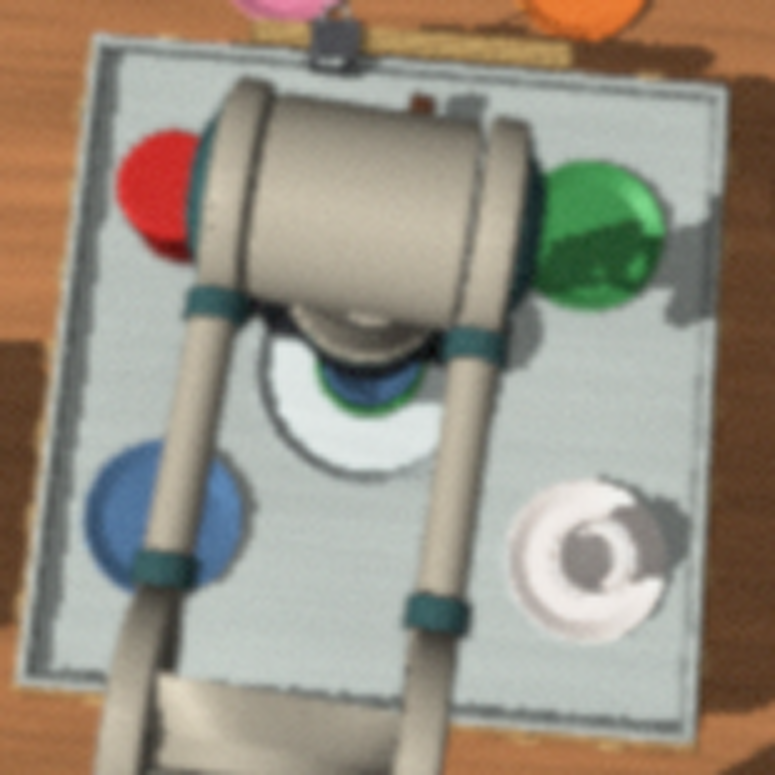

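>>> move_arm([
  [[0.0005, -0.0003, -0.025, 0, 0, 0, 0.085], [0, 0, -0.025, 0, 0, 0, 0.085], [0, 0, -0.02, 0, 0, 0, 0.085], [0, 0, -0.012, 0, 0, 0, 0.085], [0, 0, -0.006, 0, 0, 0, 0.085], [0, 0, 0, 0, 0, 0, 0.066], [0, 0, 0, 0, 0, 0, 0.066], [0, 0, 0, 0, 0, 0, 0.05], [0, 0, 0, 0, 0, 0, 0.05], [0, 0, 0, 0, 0, 0, 0.05], [0, 0, 0, 0, 0, 0, 0.05]],
])

```text
clock: 8.97
position: [0.5415, 0.0187, 0.1982]
ee_rot: [0.0, 0.998, -0.059, 0.001]
contact_force: [-0.9, 0.2, 5.5]
width: 0.0606
```

```bash
python3 - <<'E'
from h import *
s,im=snap('wrist','w6'); print(s['position'],s['contact_force'],s['width'],s['clock'])
crop('w6',0,0,512,384,1.56,'w6a')
E
```

```text
[0.54153433 0.01873717 0.19820875] [-0.88607673  0.20722838  5.48476266] 0.06059246553582305 8.9667
```

View pics/w6a.png

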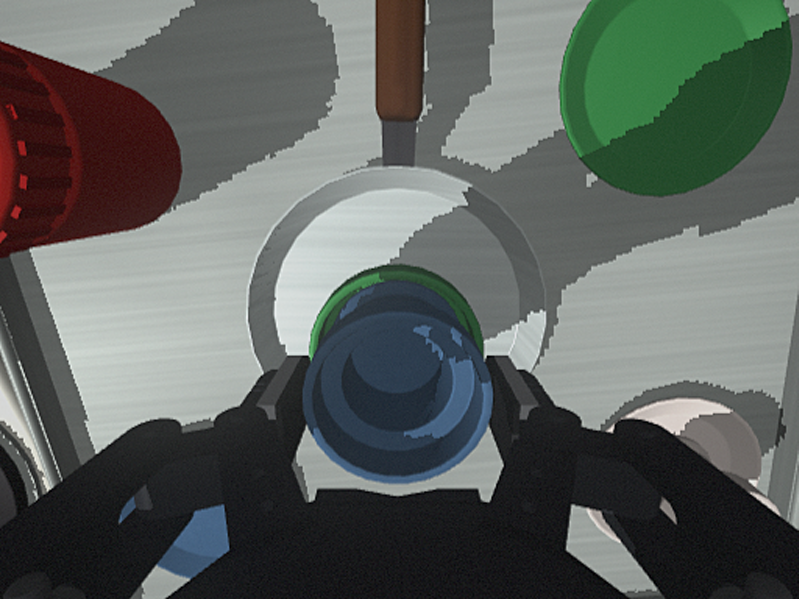

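>>> move_arm([
  [[0, 0, 0.006, 0, 0, 0, 0.05], [0, 0, 0.01, 0, 0, 0, 0.05], [0, 0, 0.015, 0, 0, 0, 0.05], [0, 0, 0.02, 0, 0, 0, 0.05], [0, 0, 0.025, 0, 0, 0, 0.05], [0, 0, 0.025, 0, 0, 0, 0.05], [-0.02, 0.024, 0.014, 0, 0, 0, 0.05], [-0.02, 0.024, 0, 0, 0, 0, 0.05], [-0.02, 0.024, 0, 0, 0, 0, 0.05], [-0.02, 0.024, 0, 0, 0, 0, 0.05], [-0.015, 0.018, 0, 0, 0, 0, 0.05], [-0.007, 0.0085, 0, 0, 0, 0, 0.05], [0, 0, 0, 0, 0, 0, 0.05], [0, 0, 0, 0, 0, 0, 0.05]],
])

```text
clock: 10.18
position: [0.4391, 0.1414, 0.3122]
ee_rot: [0.0, 0.998, -0.059, 0.001]
contact_force: [0.8, -0.2, -1.7]
width: 0.0607
```

```bash
python3 - <<'E'
from h import *
s,im=snap('wrist','w7'); print(s['position'],s['ee_rot'],s['contact_force'],s['width'],s['clock'])
crop('w7',0,0,512,384,1.56,'w7a')
E
```

```text
[0.4391415  0.14140269 0.31218487] [ 4.37724340e-04  9.98259936e-01 -5.89612686e-02  6.91559845e-04] [ 0.7719289  -0.22330532 -1.74358406] 0.060670975774335854 10.1833
```

View pics/w7a.png

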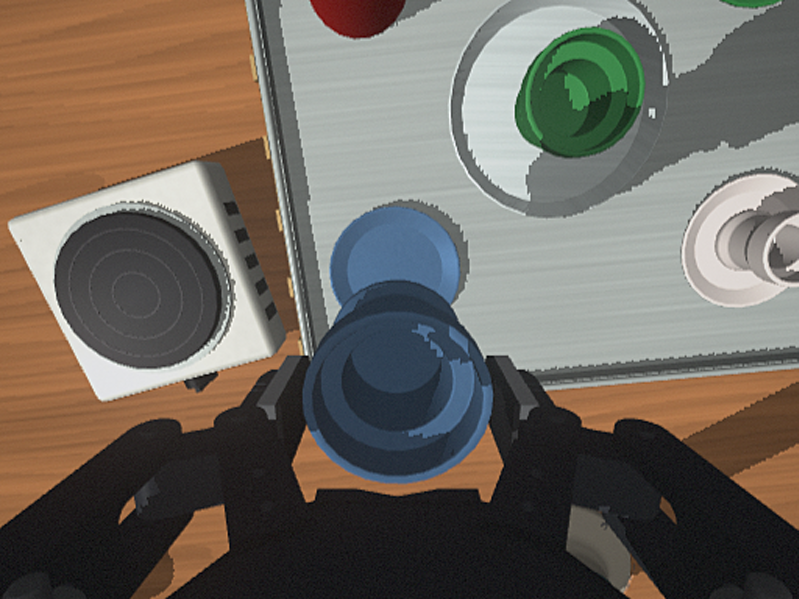

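```bash
python3 - <<'E'
from h import *
np.set_printoptions(precision=4,suppress=True)
f='w7'
print('sb',circ(f,[(330,266),(460,262),(393,207),(342,303)],(0,0),1.56,.125))
print('cup',circ(f,[(302,398),(493,396),(401,483),(394,311)],(0,0),1.56,.324))
print('ring',circ(f,[(54,285),(222,303),(120,209),(160,368)],(0,0),1.56,.075))
print('green',circ(f,[(643,90),(575,158),(595,27),(529,90)],(0,0),1.56,.172))
print('sw',circ(f,[(682,255),(735,306),(770,168),(700,200)],(0,0),1.56,.125))
E
```

```text
sb (array([0.4385, 0.1447, 0.0488]), np.float64(0.0009214080903895347))
cup (array([0.4392, 0.1433, 0.0295]), np.float64(4.51369839186283e-06))
ring (array([0.4363, 0.3753, 0.0735]), np.float64(0.0003863500704749112))
green (array([0.5394, 0.0215, 0.034 ]), np.float64(0.0009544465450157733))
sw (array([ 0.4319, -0.1203,  0.0512]), np.float64(0.0007124204372985499))
```

>>> move_arm([
  [[-0.0005, 0.001, -0.02, 0, 0, 0, 0.05], [0, 0, -0.03, 0, 0, 0, 0.05], [0, 0, -0.03, 0, 0, 0, 0.05], [0, 0, -0.03, 0, 0, 0, 0.05], [0, 0, -0.02, 0, 0, 0, 0.05], [0, 0, -0.012, 0, 0, 0, 0.05], [0, 0, -0.005, 0, 0, 0, 0.05], [0, 0, -0.002, 0, 0, 0, 0.05], [0, 0, 0, 0, 0, 0, 0.05], [0, 0, 0, 0, 0, 0, 0.05]],
])

```text
clock: 11.07
position: [0.4394, 0.1423, 0.1636]
ee_rot: [-0.0, 0.998, -0.06, 0.001]
contact_force: [0.2, 0.6, -0.8]
width: 0.0608
```

>>> move_arm([
  [[0, 0, -0.002, 0, 0, 0, 0.05], [0, 0, -0.001, 0, 0, 0, 0.05], [0, 0, 0, 0, 0, 0, 0.05]],
])

```text
clock: 11.32
position: [0.4384, 0.1426, 0.1602]
ee_rot: [-0.0, 0.998, -0.059, 0.0]
contact_force: [0.3, 1.1, -2.2]
width: 0.0608
```

>>> move_arm([
  [[0, 0, -0.001, 0, 0, 0, 0.05], [0, 0, 0, 0, 0, 0, 0.05]],
])

```text
clock: 11.48
position: [0.4385, 0.1427, 0.1593]
ee_rot: [-0.0, 0.998, -0.059, 0.001]
contact_force: [-0.1, -0.2, 0.5]
width: 0.0605
```

>>> move_arm([
  [[0, 0, -0.001, 0, 0, 0, 0.05], [0, 0, 0, 0, 0, 0, 0.05]],
])

```text
clock: 11.65
position: [0.4386, 0.1427, 0.1592]
ee_rot: [-0.0, 0.998, -0.059, 0.001]
contact_force: [-1.7, 0.1, 7.5]
width: 0.0606
```

>>> move_arm([
  [[0, 0, 0.0005, 0, 0, 0, 0.066], [0, 0, 0, 0, 0, 0, 0.072], [0, 0, 0, 0, 0, 0, 0.085], [0, 0, 0, 0, 0, 0, 0.085], [0, 0, 0, 0, 0, 0, 0.085], [0, 0, 0.01, 0, 0, 0, 0.085], [0, 0, 0.02, 0, 0, 0, 0.085], [0, 0, 0.03, 0, 0, 0, 0.085], [0, 0, 0.03, 0, 0, 0, 0.085], [0.01, -0.012, 0.01, 0, 0, 0, 0.085], [0.02, -0.0245, 0, 0, 0, 0, 0.085], [0.02, -0.0245, 0, 0, 0, 0, 0.085], [0.02, -0.0245, 0, 0, 0, 0, 0.085], [0.02, -0.0245, 0, 0, 0, 0, 0.085], [0.01, -0.012, 0, 0, 0, 0, 0.085], [0.001, -0.001, 0, 0, 0, 0, 0.085], [0, 0, 0, 0, 0, 0, 0.085]],
])

```text
clock: 13.07
position: [0.5391, 0.0194, 0.2577]
ee_rot: [-0.0, 0.998, -0.06, -0.001]
contact_force: [-0.1, 0.0, 0.1]
width: 0.0852
```

```bash
python3 - <<'E'
from h import *
s,im=snap('wrist','w8'); print(s['position'],s['ee_rot'],s['contact_force'],s['width'],s['clock'])
crop('w8',0,0,512,384,1.56,'w8a')
E
```

```text
[0.53911938 0.01937756 0.25771063] [-3.80368131e-04  9.98178209e-01 -6.03265494e-02 -9.08618714e-04] [-0.08002653  0.0202788   0.09694278] 0.08516247513651952 13.0667
```

View pics/w8a.png

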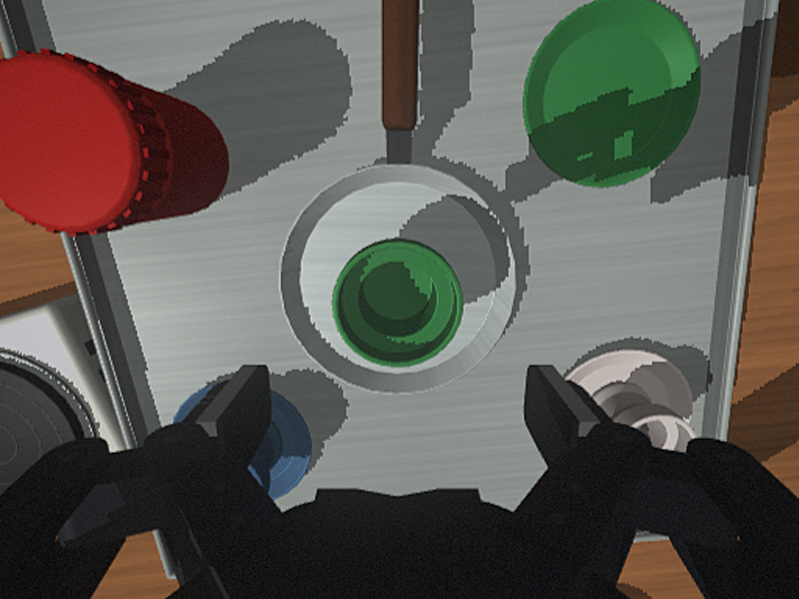

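```bash
python3 - <<'E'
from h import *
np.set_printoptions(precision=4,suppress=True)
f='w8'
print('green',circ(f,[(332,302),(463,302),(398,367),(396,238)],(0,0),1.56,.172))
print('sg',circ(f,[(523,95),(700,82),(612,188),(540,45)],(0,0),1.56,.125))
print('plate',circ(f,[(280,285),(518,272),(399,163),(400,394)],(0,0),1.56,.129))
print('grip', atz(f,*un(400,60,0,0,1.56),.158),atz(f,*un(399,126,0,0,1.56),.158))
E
```

```text
green (array([0.5415, 0.0211, 0.035 ]), np.float64(0.0004718629411044131))
sg (array([ 0.6344, -0.1112,  0.0497]), np.float64(0.0002005775347041147))
plate (array([0.5405, 0.0203, 0.0741]), np.float64(0.00015701499495919535))
grip [0.6601 0.0055 0.158 ] [0.6305 0.0096 0.158 ]
```

>>> move_arm([
  [[0.0005, 0, -0.03, 0, 0, 0, 0.085], [0, 0, -0.03, 0, 0, 0, 0.085], [0, 0, -0.022, 0, 0, 0, 0.085], [0, 0, -0.012, 0, 0, 0, 0.085], [0, 0, -0.006, 0, 0, 0, 0.085], [0, 0, 0, 0, 0, 0, 0.076], [0, 0, 0, 0, 0, 0, 0.076], [0, 0, 0, 0, 0, 0, 0.06], [0, 0, 0, 0, 0, 0, 0.06], [0, 0, 0, 0, 0, 0, 0.06], [0, 0, 0, 0, 0, 0, 0.06]],
])

```text
clock: 14.03
position: [0.5406, 0.0199, 0.16]
ee_rot: [-0.0, 0.998, -0.06, 0.001]
contact_force: [-1.8, 1.1, 5.5]
width: 0.0717
```

>>> move_arm([
  [[0, 0, 0, 0, 0, 0, 0.06], [0, 0, 0, 0, 0, 0, 0.06], [0, 0, 0.006, 0, 0, 0, 0.06], [0, 0, 0.01, 0, 0, 0, 0.06], [0, 0, 0.015, 0, 0, 0, 0.06], [0, 0, 0.02, 0, 0, 0, 0.06], [0, 0, 0.025, 0, 0, 0, 0.06], [0, 0, 0.025, 0, 0, 0, 0.06], [0.01, -0.014, 0.024, 0, 0, 0, 0.06], [0.018, -0.0255, 0, 0, 0, 0, 0.06], [0.018, -0.0255, 0, 0, 0, 0, 0.06], [0.018, -0.0255, 0, 0, 0, 0, 0.06], [0.018, -0.0255, 0, 0, 0, 0, 0.06], [0.01, -0.015, 0, 0, 0, 0, 0.06], [0.001, -0.0015, 0, 0, 0, 0, 0.06], [0, 0, 0, 0, 0, 0, 0.06]],
])

```text
clock: 15.37
position: [0.6329, -0.1139, 0.283]
ee_rot: [-0.0, 0.998, -0.06, -0.001]
contact_force: [-0.5, -0.0, -1.4]
width: 0.071
```

```bash
python3 - <<'E'
from h import *
s,im=snap('wrist','w9'); print(s['position'],s['ee_rot'],s['contact_force'],s['width'],s['clock'])
crop('w9',0,0,512,384,1.56,'w9a')
E
```

```text
[ 0.63288504 -0.11394356  0.28300929] [-1.29960722e-04  9.98170611e-01 -6.04579211e-02 -5.04634808e-04] [-0.54157998 -0.02426459 -1.37551606] 0.07104810938407774 15.3667
```

View pics/w9a.png

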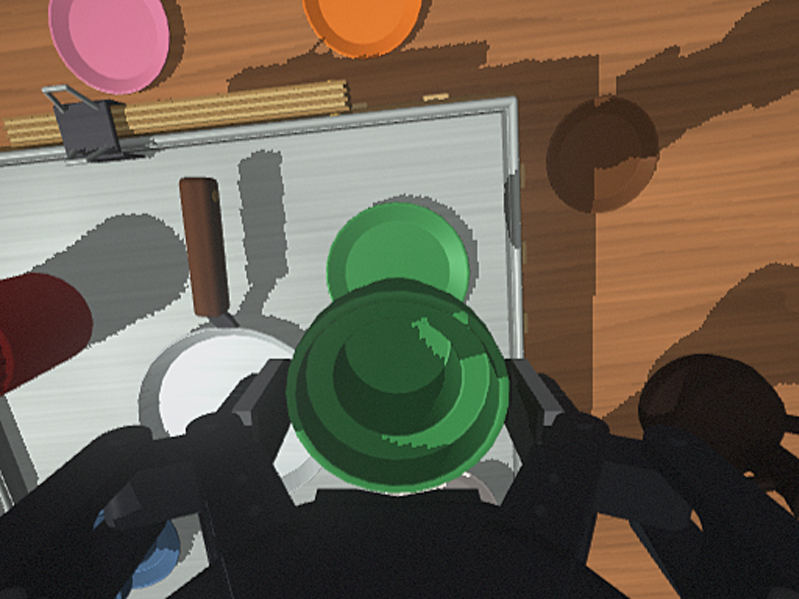

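```bash
python3 - <<'E'
from h import *
crop('w9',175,120,335,325,3.6,'w9b')
E
```

```text
(no output)
```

View pics/w9b.png

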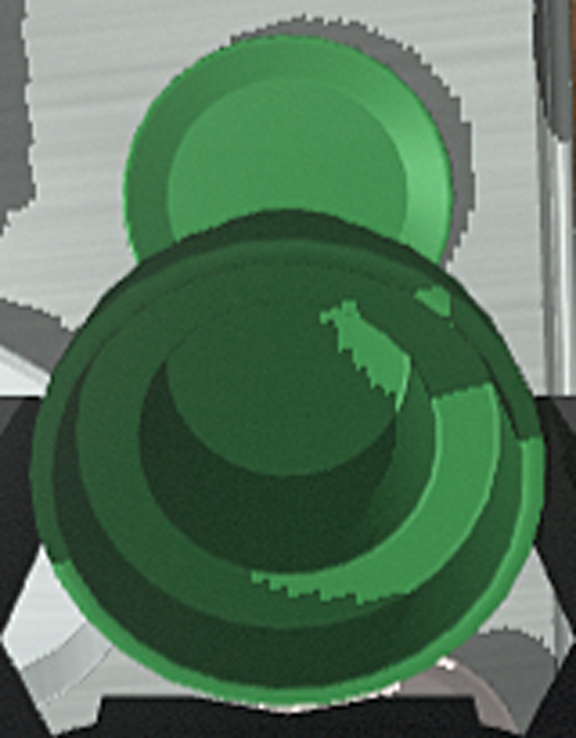

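```bash
python3 - <<'E'
from h import *
np.set_printoptions(precision=4,suppress=True)
f='w9';o=(175,120)
print('sg',circ(f,[(123,195),(454,190),(288,35),(138,260),(445,250)],o,3.6,.125))
print('cup',circ(f,[(33,475),(546,470),(285,712),(287,243)],o,3.6,.295))
E
```

```text
sg (array([ 0.6356, -0.1126,  0.0493]), np.float64(0.0002630868395397598))
cup (array([ 0.6334, -0.1123,  0.0345]), np.float64(0.0002583687658034295))
```

>>> move_arm([
  [[0.0015, 0, -0.02, 0, 0, 0, 0.06], [0, 0, -0.03, 0, 0, 0, 0.06], [0, 0, -0.03, 0, 0, 0, 0.06], [0, 0, -0.02, 0, 0, 0, 0.06], [0, 0, -0.011, 0, 0, 0, 0.06], [0, 0, -0.005, 0, 0, 0, 0.06], [0, 0, -0.001, 0, 0, 0, 0.06], [0, 0, 0, 0, 0, 0, 0.06], [0, 0, 0, 0, 0, 0, 0.06]],
])

```text
clock: 16.17
position: [0.6352, -0.113, 0.1682]
ee_rot: [0.0, 0.998, -0.059, 0.002]
contact_force: [0.1, -0.5, -0.5]
width: 0.0709
```

>>> move_arm([
  [[0, 0, -0.002, 0, 0, 0, 0.06], [0, 0, -0.001, 0, 0, 0, 0.06], [0, 0, 0, 0, 0, 0, 0.06]],
])

```text
clock: 16.42
position: [0.6343, -0.113, 0.1637]
ee_rot: [0.0, 0.998, -0.06, 0.0]
contact_force: [-1.0, 0.3, -0.7]
width: 0.0712
```

>>> move_arm([
  [[0, 0, -0.001, 0, 0, 0, 0.06], [0, 0, 0, 0, 0, 0, 0.06]],
])

```text
clock: 16.58
position: [0.6342, -0.113, 0.1623]
ee_rot: [0.0, 0.998, -0.06, -0.0]
contact_force: [-0.3, -0.4, -1.0]
width: 0.0713
```

>>> move_arm([
  [[0, 0, -0.001, 0, 0, 0, 0.06], [0, 0, 0, 0, 0, 0, 0.06]],
])

```text
clock: 16.75
position: [0.6342, -0.113, 0.1621]
ee_rot: [0.0, 0.998, -0.06, 0.0]
contact_force: [-1.7, -0.1, 2.9]
width: 0.0711
```

>>> move_arm([
  [[0, 0, 0, 0, 0, 0, 0.076], [0, 0, 0, 0, 0, 0, 0.08], [0, 0, 0, 0, 0, 0, 0.085], [0, 0, 0, 0, 0, 0, 0.085], [0, 0, 0, 0, 0, 0, 0.085], [0, 0, 0.01, 0, 0, 0, 0.085], [0, 0, 0.02, 0, 0, 0, 0.085], [0, 0, 0.03, 0, 0, 0, 0.085], [0, 0, 0.03, 0, 0, 0, 0.085], [-0.014, 0.02, 0.02, 0, 0, 0, 0.085], [-0.014, 0.02, 0.02, 0, 0, 0, 0.085], [-0.014, 0.02, 0.02, 0, 0, 0, 0.085], [-0.014, 0.02, 0.01, 0, 0, 0, 0.085], [-0.014, 0.02, 0.01, 0, 0, 0, 0.085], [-0.01, 0.02, 0, 0, 0, 0, 0.085], [0, 0, 0, 0, 0, 0, 0.085], [0, 0, 0, 0, 0, 0, 0.085]],
])

```text
clock: 18.17
position: [0.5539, 0.0078, 0.3327]
ee_rot: [0.0, 0.998, -0.059, 0.001]
contact_force: [0.1, -1.0, 0.2]
width: 0.0848
```

```bash
python3 - <<'E'
from h import *
s,im=snap('wrist','w10'); print(s['position'],s['ee_rot'],s['contact_force'],s['width'],s['clock'])
crop('w10',0,0,512,384,1.56,'w10a')
s,im=snap('top','t10'); crop('t10',180,155,335,310,5,'t10a')
E
```

```text
[0.55386753 0.0078324  0.33266269] [ 2.54567149e-04  9.98278896e-01 -5.86348825e-02  1.06419219e-03] [ 0.10206984 -1.04633974  0.15896508] 0.08483588133552165 18.1667
```

View pics/w10a.png

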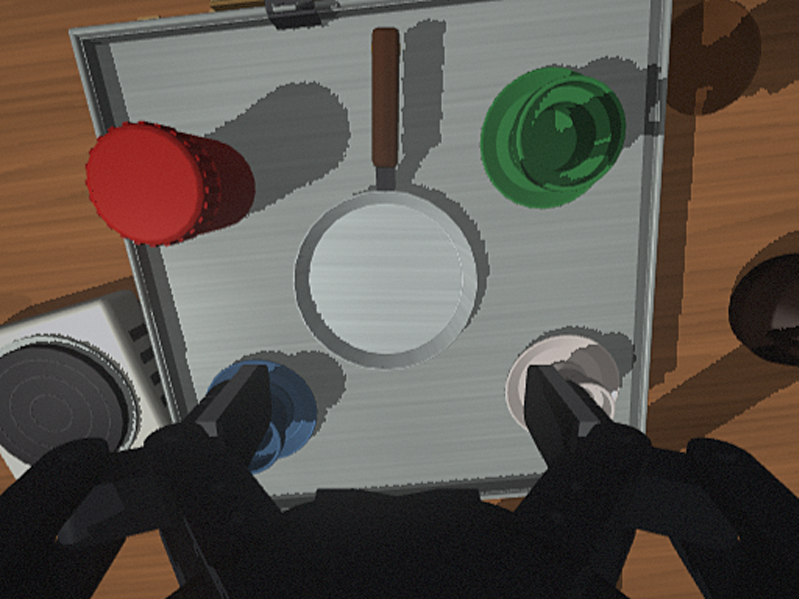

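View pics/t10a.png

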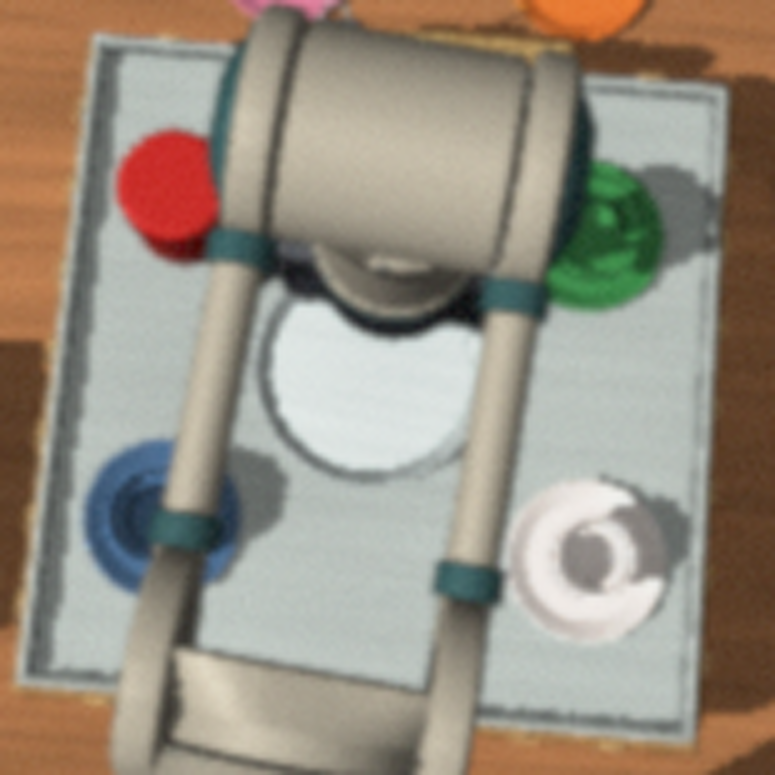

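```bash
python3 - <<'E'
from h import *
crop('w10',180,0,320,245,3.2,'w10b'); crop('w10',300,30,420,145,6,'w10c')
E
```

```text
(no output)
```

View pics/w10b.png

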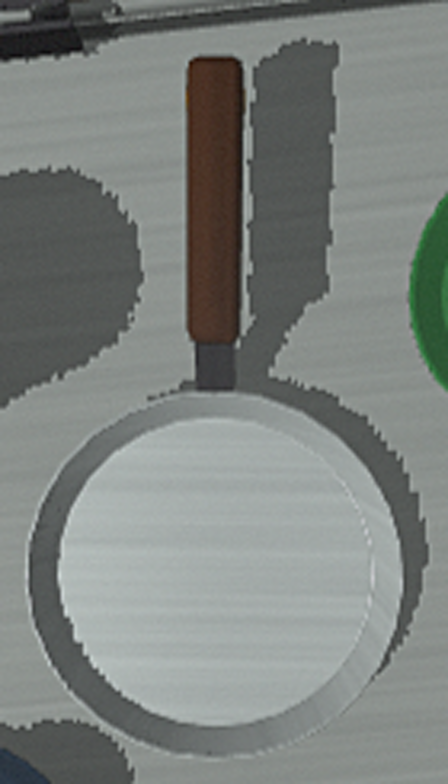

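View pics/w10c.png

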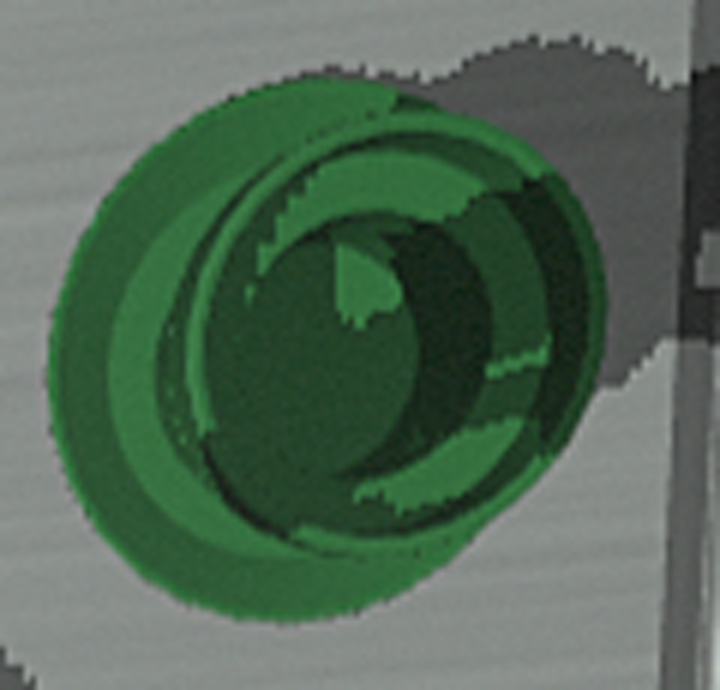

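```bash
python3 - <<'E'
from h import *
np.set_printoptions(precision=4,suppress=True)
f='w10';o=(180,0)
p=circ(f,[(27,565),(404,555),(215,388),(217,757)],o,3.2,.129); print('plate',p)
a=atz(f,*un(215.5,70,*o,3.2),.158);b=atz(f,*un(213,335,*o,3.2),.158); print('grip',a,b,np.arctan2(*(a-b)[1::-1]))
print(np.arctan2(*(a[:2]-p[0][:2])[::-1]),np.arctan2(*(b[:2]-p[0][:2])[::-1]), np.hypot(*(b[:2]-p[0][:2])),np.hypot(*(a[:2]-p[0][:2])))
o=(300,30)
print('sg',circ(f,[(48,370),(340,73),(290,622),(85,220),(110,530)],o,6,.125))
print('cg',circ(f,[(187,330),(607,300),(420,107),(370,557)],o,6,.174))
q=np.load('pics/w10.npz')['rot']; print('yaw',2*np.arctan2(q[2],q[1]))
E
```

```text
plate (array([0.5412, 0.0206, 0.0739]), np.float64(4.914249451011543e-05))
grip [ 0.7093 -0.001   0.158 ] [0.632  0.0095 0.158 ] -0.13499598882517644
-0.12770535488223791 -0.12149202382856747 0.09154874916713442 0.16956611622307197
sg (array([ 0.6362, -0.1123,  0.0498]), np.float64(0.0011753665249192094))
cg (array([ 0.6346, -0.1103,  0.0347]), np.float64(0.00013649863209445195))
yaw -0.11733713608923399
```

>>> move_arm([
  [[0.025, -0.0008, 0, 0, 0, -0.01, 0.06], [0.025, -0.0008, 0, 0, 0, 0, 0.06], [0.025, -0.0008, -0.01, 0, 0, 0, 0.06], [0.0174, -0.0004, -0.03, 0, 0, 0, 0.06], [0, 0, -0.03, 0, 0, 0, 0.06], [0, 0, -0.03, 0, 0, 0, 0.06], [0, 0, -0.023, 0, 0, 0, 0.06], [0, 0, -0.01, 0, 0, 0, 0.06], [0, 0, 0, 0, 0, 0, 0.06], [0, 0, 0, 0, 0, 0, 0.06]],
])

```text
clock: 19.1
position: [0.6473, 0.0035, 0.1984]
ee_rot: [0.0, 0.998, -0.065, -0.0]
contact_force: [0.3, 0.7, 0.2]
width: 0.0596
```

```bash
python3 - <<'E'
from h import *
s,im=snap('wrist','w11'); print(s['position'],s['ee_rot'],s['contact_force'],s['width'],s['clock'])
crop('w11',0,0,512,384,1.56,'w11a')
E
```

```text
[0.64726354 0.00352499 0.19841117] [ 1.14038827e-04  9.97887196e-01 -6.49702270e-02 -3.08828808e-06] [0.30790643 0.66439092 0.24650419] 0.0595904792844753 19.1
```

View pics/w11a.png

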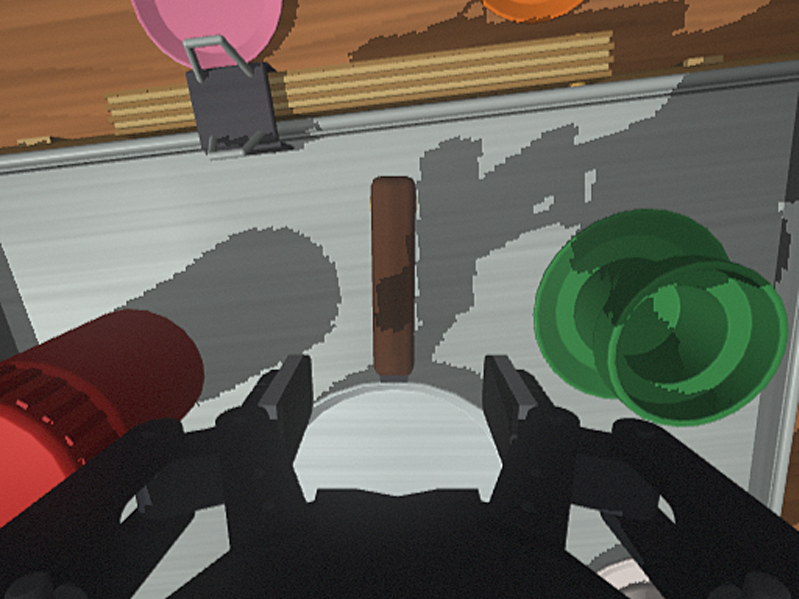

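>>> move_arm([
  [[-0.001, 0.0012, -0.02, 0, 0, 0, 0.06], [0, 0, -0.02, 0, 0, 0, 0.06], [0, 0, -0.012, 0, 0, 0, 0.06], [0, 0, -0.005, 0, 0, 0, 0.06], [0, 0, 0, 0, 0, 0, 0.03], [0, 0, 0, 0, 0, 0, 0.03], [0, 0, 0, 0, 0, 0, 0.03], [0, 0, 0, 0, 0, 0, 0.005], [0, 0, 0, 0, 0, 0, 0.005], [0, 0, 0, 0, 0, 0, 0.005], [0, 0, 0, 0, 0, 0, 0.005]],
], newtons=60)

```text
clock: 20.07
position: [0.6467, 0.0054, 0.143]
ee_rot: [0.0, 0.998, -0.065, 0.002]
contact_force: [0.1, 1.4, 5.8]
width: 0.0172
```

>>> move_arm([
  [[0, 0, 0, 0, 0, 0, 0.005], [0, 0, 0, 0, 0, 0, 0.005], [0, 0, 0, 0, 0, 0, 0.005]],
], newtons=100)

```text
clock: 20.32
position: [0.6467, 0.0054, 0.143]
ee_rot: [0.0, 0.998, -0.065, 0.002]
contact_force: [0.6, -0.5, 7.0]
width: 0.0162
```

```bash
python3 - <<'E'
from h import *
s,im=snap('wrist','w12'); print(s['position'],s['ee_rot'],s['contact_force'],s['width'],s['clock'])
crop('w12',0,0,512,384,1.56,'w12a')
E
```

```text
[0.64667966 0.00541495 0.14304752] [ 5.54932001e-05  9.97912551e-01 -6.45592081e-02  1.62696787e-03] [ 0.5533826  -0.51043299  6.96419899] 0.016234120742318302 20.3167
```

View pics/w12a.png

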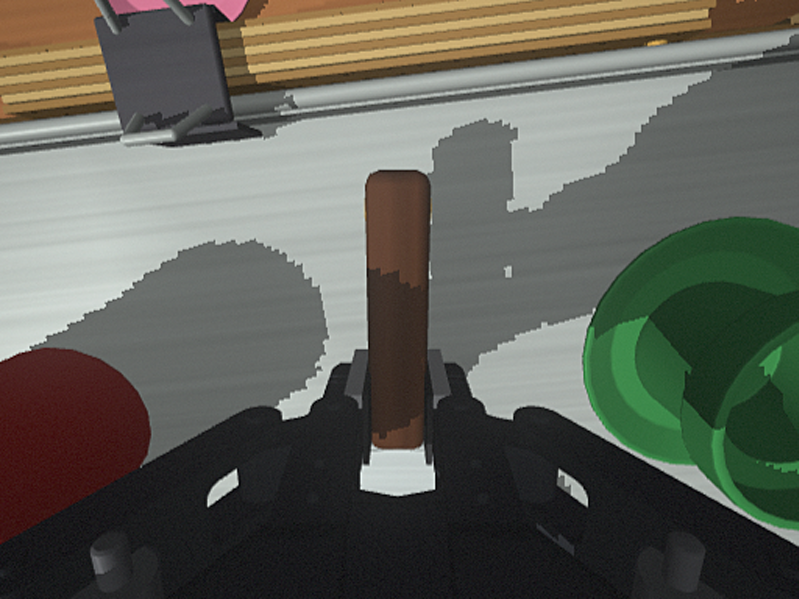

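>>> move_arm([
  [[0, 0, 0.004, 0, 0, 0, 0.005], [0, 0, 0.006, 0, 0, 0, 0.005], [0, 0, 0.01, 0, 0, 0, 0.005], [0, 0, 0.01, 0, 0, 0, 0.005], [0, 0, 0, 0, 0, 0, 0.005], [0, 0, 0, 0, 0, 0, 0.005]],
])

```text
clock: 20.87
position: [0.6463, 0.0054, 0.1724]
ee_rot: [0.0, 0.998, -0.065, 0.001]
contact_force: [0.6, -0.0, -2.8]
width: 0.0163
```

```bash
python3 - <<'E'
from h import *
s,im=snap('scene','s13'); print(s['position'],s['ee_rot'],s['contact_force'],s['moment'],s['width'],s['clock'])
crop('s13',185,120,345,240,5,'s13a')
E
```

```text
[0.64625419 0.00540359 0.17238211] [ 8.60060428e-05  9.97914787e-01 -6.45365612e-02  1.05046379e-03] [ 0.60418282 -0.03895568 -2.81187563] [-0.02634585 -0.19655294 -0.01392031] 0.016297735826755918 20.8667
```

View pics/s13a.png

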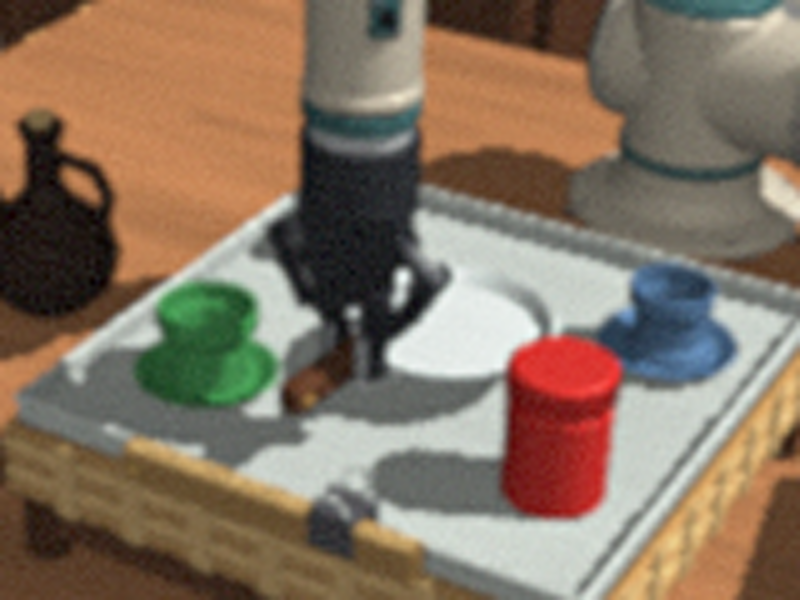

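>>> move_arm([
  [[0, 0, 0.015, 0, 0, 0, 0.005], [0, 0, 0.025, 0, 0, 0, 0.005], [0, 0, 0.025, 0, 0, 0, 0.005], [0, 0, 0.025, 0, 0, 0, 0.005], [0, 0, 0.015, 0, 0, 0, 0.005], [-0.001, 0.004, 0.01, 0, 0, 0, 0.005], [-0.003, 0.011, 0, 0, 0, 0, 0.005], [-0.007, 0.024, 0, 0, 0, 0, 0.005], [-0.009, 0.03, 0, 0, 0, 0, 0.005], [-0.009, 0.03, 0, 0, 0, 0, 0.005], [-0.009, 0.03, 0, 0, 0, 0, 0.005], [-0.009, 0.03, 0, 0, 0, 0, 0.005], [-0.009, 0.03, 0, 0, 0, 0, 0.005], [-0.009, 0.03, 0, 0, 0, 0, 0.005], [-0.009, 0.03, 0, 0, 0, 0, 0.005], [-0.009, 0.03, 0, 0, 0, 0, 0.005], [-0.009, 0.03, 0, 0, 0, 0, 0.005], [-0.008, 0.026, 0, 0, 0, 0, 0.005], [-0.004, 0.015, 0, 0, 0, 0, 0.005], [-0.001, 0.005, 0, 0, 0, 0, 0.005]],
])

```text
clock: 22.58
position: [0.5384, 0.3631, 0.2845]
ee_rot: [0.0, 0.998, -0.063, -0.002]
contact_force: [0.5, -0.1, -2.1]
width: 0.0163
```

>>> move_arm([
  [[0, 0, -0.02, 0, 0, 0, 0.005], [0, 0, -0.025, 0, 0, 0, 0.005], [0, 0, -0.025, 0, 0, 0, 0.005], [0, 0, -0.01, 0, 0, 0, 0.005], [0, 0, 0, 0, 0, 0, 0.005], [0, 0, 0, 0, 0, 0, 0.005]],
])

```text
clock: 23.08
position: [0.5409, 0.3597, 0.2061]
ee_rot: [0.001, 0.998, -0.065, -0.0]
contact_force: [-0.1, 0.8, -2.0]
width: 0.0161
```

```bash
python3 - <<'E'
from h import *
s,im=snap('wrist','w14'); print(s['position'],s['ee_rot'],s['contact_force'],s['moment'],s['width'],s['clock'])
snap('top','t14');crop('t14',95,150,255,310,5,'t14a')
snap('scene','s14');crop('s14',265,130,425,260,5,'s14a')
E
```

```text
[0.54089458 0.35968142 0.20606563] [ 5.48730424e-04  9.97888453e-01 -6.49475386e-02 -3.88363801e-04] [-0.10934455  0.84099693 -1.98797343] [-0.0354075  -0.25173881 -0.014613  ] 0.016132422365237438 23.0833
```

View pics/t14a.png

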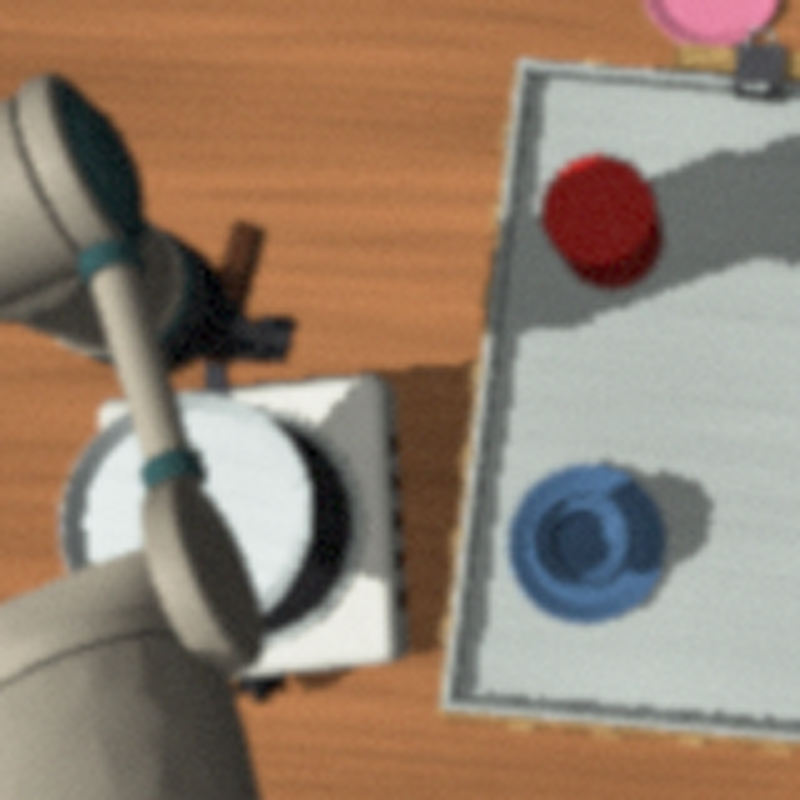

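View pics/s14a.png

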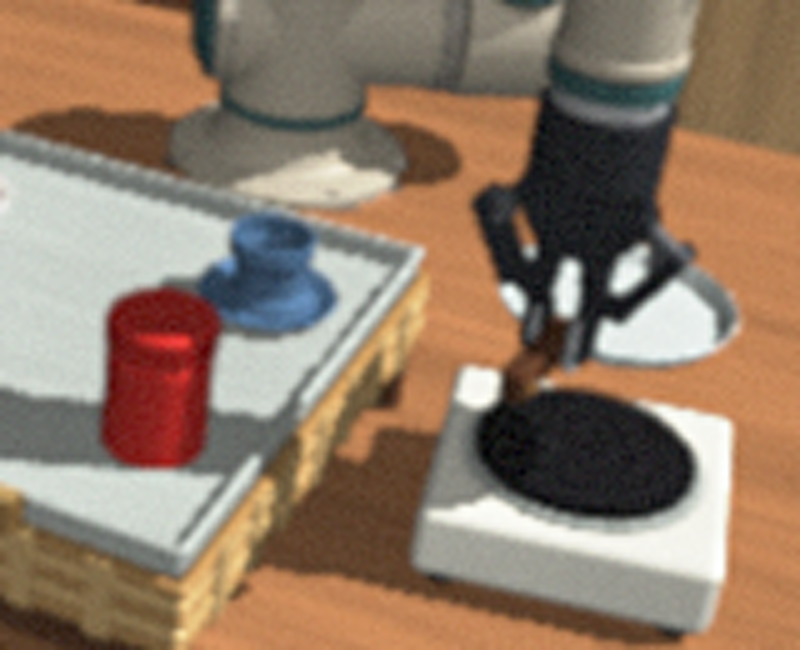

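View pics/w14.png

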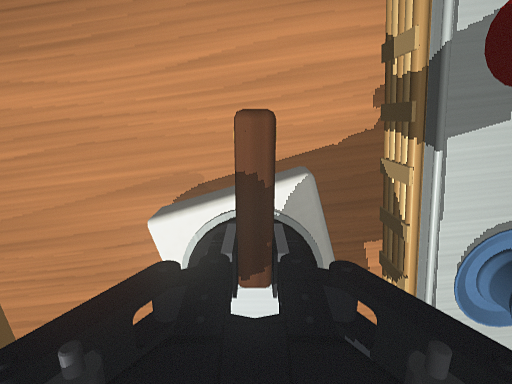

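>>> move_arm([
  [[0, 0, -0.02, 0, 0, 0, 0.005], [0, 0, -0.025, 0, 0, 0, 0.005], [0, 0, -0.025, 0, 0, 0, 0.005], [0, 0, -0.015, 0, 0, 0, 0.005], [0, 0, -0.005, 0, 0, 0, 0.005], [0, 0, 0, 0, 0, 0, 0.005], [0, 0, 0, 0, 0, 0, 0.005]],
])

```text
clock: 23.82
position: [0.5417, 0.361, 0.1178]
ee_rot: [-0.001, 0.998, -0.065, 0.001]
contact_force: [-0.0, 0.8, -1.8]
width: 0.0163
```

```bash
python3 - <<'E'
from h import *
s,im=snap('wrist','w15'); print(s['position'],s['ee_rot'],s['contact_force'],s['moment'],s['width'],s['clock'])
snap('top','t15');crop('t15',95,190,195,310,6,'t15a')
snap('scene','s15');crop('s15',325,180,425,265,7,'s15a')
E
```

```text
[0.54167605 0.36097546 0.11784932] [-6.53318611e-04  9.97912599e-01 -6.45654205e-02  1.15042437e-03] [-0.03909737  0.81012269 -1.82020418] [-0.04441155 -0.2746465  -0.02107823] 0.016296827258391166 23.8167
```

View pics/t15a.png

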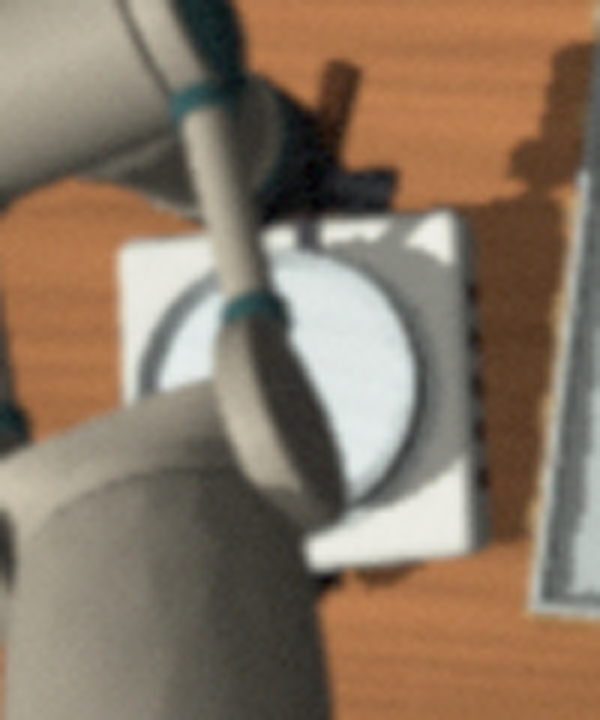

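View pics/s15a.png

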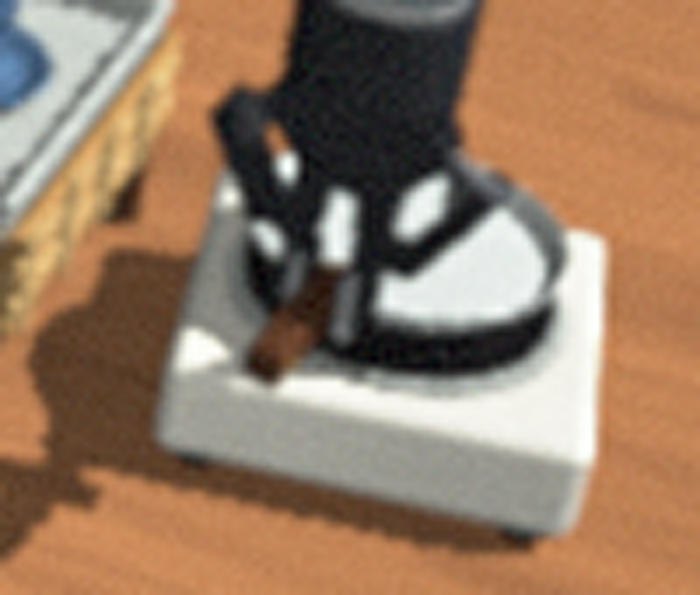

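```bash
python3 - <<'E'
from h import *
np.set_printoptions(precision=4,suppress=True)
print('plate',circ('t15',[(138,385),(424,370),(285,245),(375,497)],(95,190),6,.1038))
print('ring top0',circ('top0',[(113,290),(422,285),(280,130),(255,437)],(105,215),7,.075))
crop('w7',20,120,170,250,5,'w7r')
crop('w10',0,190,110,310,5,'w10r')
E
```

```text
plate (array([0.4364, 0.3697, 0.0763]), np.float64(0.0005447121064594135))
ring top0 (array([0.4364, 0.3736, 0.0712]), np.float64(0.0005487345994400622))
```

View pics/w7r.png

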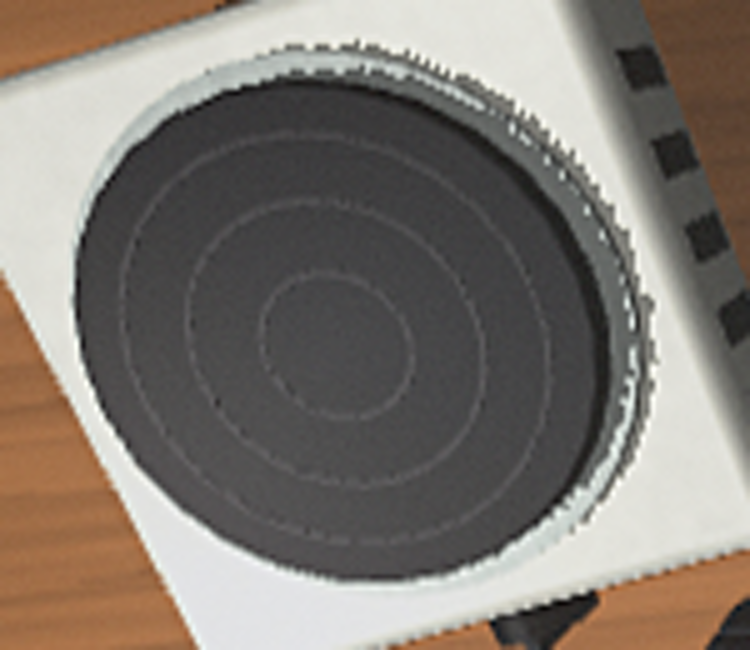

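```bash
python3 - <<'E'
from h import *
np.set_printoptions(precision=4,suppress=True)
o=(20,120)
print(circ('w7',[(186,312),(486,365),(312,200),(360,487)],o,5,.075))
print(circ('w7',[(260,330),(414,355),(320,269),(352,421)],o,5,.075))
print(circ('w7',[(122,295),(551,370),(300,131),(378,546)],o,5,.075))
print(circ('w7',[(75,300),(592,390),(300,80),(385,582)],o,5,.075))
# top-only plate check at start
print('plate0 top',circ('top0',[(260,375),(499,350),(390,250),(365,481)],(180,155),5,.129))
E
```

```text
(array([0.4343, 0.3782, 0.0412]), np.float64(4.238044280176906e-05))
(array([0.4347, 0.3779, 0.0215]), np.float64(0.00038816500903889745))
(array([0.4343, 0.3778, 0.0592]), np.float64(0.00040882837081524653))
(array([0.4354, 0.378 , 0.0714]), np.float64(0.0005487448028159286))
plate0 top (array([0.5431, 0.0129, 0.0749]), np.float64(0.0011443845935760477))
```

>>> move_arm([
  [[-0.0015, 0.0025, -0.004, 0, 0, 0, 0.005], [0, 0, -0.004, 0, 0, 0, 0.005], [0, 0, -0.002, 0, 0, 0, 0.005], [0, 0, -0.001, 0, 0, 0, 0.005], [0, 0, 0, 0, 0, 0, 0.005]],
])

```text
clock: 24.38
position: [0.5388, 0.3628, 0.1048]
ee_rot: [0.0, 0.998, -0.065, -0.0]
contact_force: [-0.1, 0.2, -3.5]
width: 0.0166
```

>>> move_arm([
  [[0, 0, -0.001, 0, 0, 0, 0.005], [0, 0, 0, 0, 0, 0, 0.005]],
])

```text
clock: 24.55
position: [0.5392, 0.363, 0.1043]
ee_rot: [0.0, 0.998, -0.065, -0.0]
contact_force: [-0.1, -0.2, -2.3]
width: 0.0165
```

>>> move_arm([
  [[0, 0, -0.001, 0, 0, 0, 0.005], [0, 0, 0, 0, 0, 0, 0.005]],
])

```text
clock: 24.72
position: [0.5393, 0.363, 0.1041]
ee_rot: [-0.0, 0.998, -0.065, 0.0]
contact_force: [-1.1, -0.2, 1.7]
width: 0.0161
```

>>> move_arm([
  [[0, 0, -0.0005, 0, 0, 0, 0.005], [0, 0, 0, 0, 0, 0, 0.02], [0, 0, 0, 0, 0, 0, 0.024], [0, 0, 0, 0, 0, 0, 0.03], [0, 0, 0, 0, 0, 0, 0.04], [0, 0, 0, 0, 0, 0, 0.05], [0, 0, 0, 0, 0, 0, 0.05], [0, 0, 0.01, 0, 0, 0, 0.05], [0, 0, 0.02, 0, 0, 0, 0.05], [0, 0, 0.03, 0, 0, 0, 0.05], [0, 0, 0.03, 0, 0, 0, 0.05], [-0.02, 0, 0.03, 0, 0, 0, 0.05], [-0.02, 0, 0.03, 0, 0, 0, 0.05], [-0.02, 0, 0.03, 0, 0, 0, 0.05], [-0.02, 0, 0.03, 0, 0, 0, 0.05], [0, 0, 0.01, 0, 0, 0, 0.05], [0, 0, 0, 0, 0, 0, 0.05], [0, 0, 0, 0, 0, 0, 0.05]],
], newtons=30)

```text
clock: 26.22
position: [0.4596, 0.363, 0.3232]
ee_rot: [-0.0, 0.998, -0.065, 0.001]
contact_force: [0.3, -0.3, -0.6]
width: 0.05
```

```bash
python3 - <<'E'
from h import *
s,im=snap('wrist','w16'); print(s['position'],s['ee_rot'],s['contact_force'],s['width'],s['clock'])
crop('w16',0,0,512,384,1.56,'w16a')
snap('scene','s16');crop('s16',185,120,425,265,3.3,'s16a')
E
```

```text
[0.45958922 0.36295062 0.32317943] [-2.51527023e-04  9.97915447e-01 -6.45289216e-02  8.45938128e-04] [ 0.25543967 -0.33546086 -0.64015122] 0.04995385510387199 26.2167
```

View pics/w16a.png

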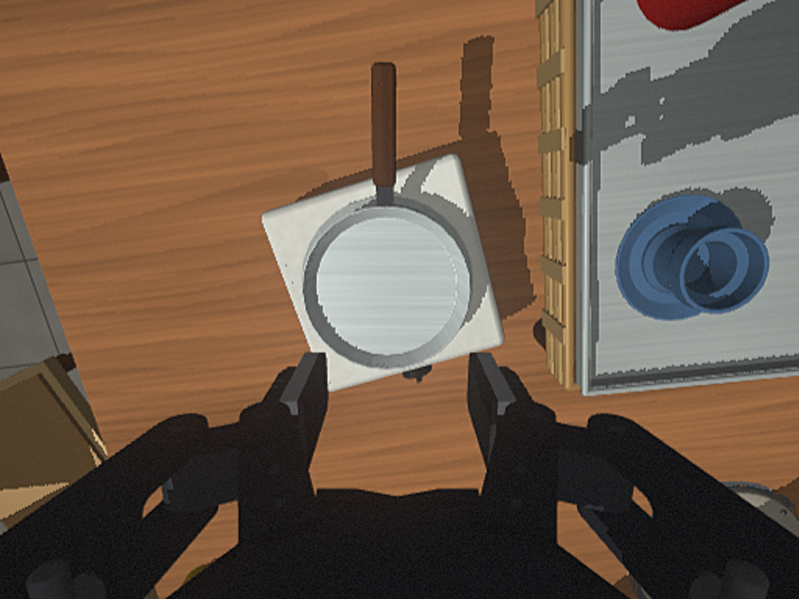

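View pics/s16a.png

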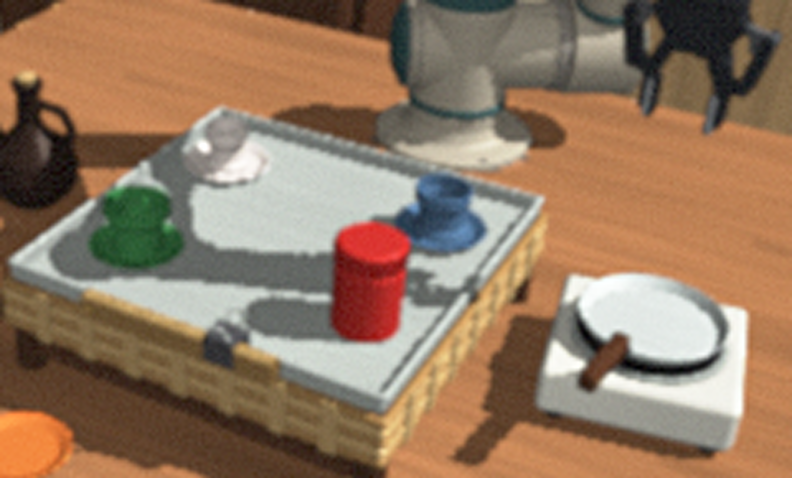

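```bash
python3 - <<'E'
from h import *
crop('w16',160,90,330,255,4.6,'w16b')
E
```

```text
(no output)
```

View pics/w16b.png

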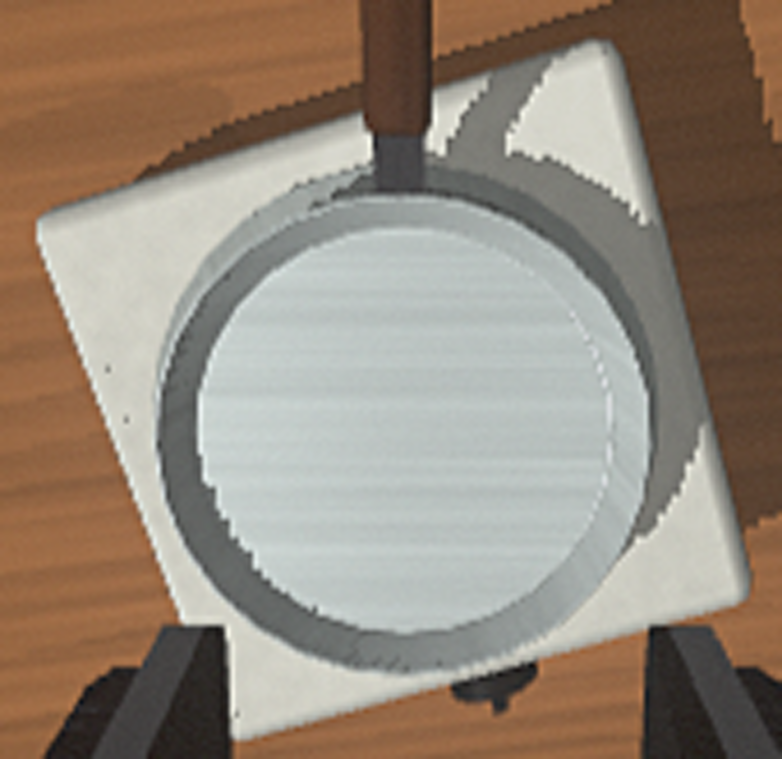

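```bash
python3 - <<'E'
from h import *
np.set_printoptions(precision=4,suppress=True)
o=(160,90);k=4.6
print('plate',circ('w16',[(158,430),(652,420),(405,193),(410,674)],o,k,.090))
L=lambda a,b:np.cross([*a,1],[*b,1])
x=np.cross(L((40,228),(748,600)),L((608,40),(237,740)));x=x[:2]/x[2]
for z in (.06,.067,.075): print('housing',z,atz('w16',*un(*x,o[0],o[1],k),z))
for z in (.06,.067,.075):
    print([np.round(np.linalg.norm(atz('w16',*un(*a,*o,k),z)-atz('w16',*un(*b,*o,k),z)),4) for a,b in [((40,228),(748,600)),((608,40),(237,740)),((40,228),(608,40)),((608,40),(748,600))]])
# w7 housing vs ring; corners in 1.56 px
x=np.cross(L((8,222),(285,353)),L((208,160),(102,402)));x=x[:2]/x[2]
for z in (.067,.075): print('w7 housing',atz('w7',*un(*x,0,0,1.56),z))
E
```

```text
plate (array([0.4333, 0.378 , 0.0736]), np.float64(0.00011813562307354253))
housing 0.06 [0.4341 0.3783 0.06  ]
housing 0.067 [0.4357 0.3779 0.067 ]
housing 0.075 [0.4376 0.3774 0.075 ]
[np.float64(0.2568), np.float64(0.258), np.float64(0.1813), np.float64(0.1849)]
[np.float64(0.2523), np.float64(0.2534), np.float64(0.1781), np.float64(0.1816)]
[np.float64(0.247), np.float64(0.2482), np.float64(0.1744), np.float64(0.1778)]
w7 housing [0.4362 0.3682 0.067 ]
w7 housing [0.4377 0.3632 0.075 ]
```

>>> move_arm([
  [[0, 0, 0.03, 0, 0, 0, 0.05], [0, 0, 0.03, 0, 0, 0, 0.05], [0, 0, 0.03, 0, 0, 0, 0.05], [-0.006, -0.03, 0.01, 0, 0, 0, 0.05], [-0.006, -0.035, 0, 0, 0, 0, 0.05], [-0.006, -0.035, 0, 0, 0, 0, 0.05], [-0.006, -0.035, 0, 0, 0, 0, 0.05], [-0.006, -0.035, 0, 0, 0, 0, 0.05], [-0.006, -0.035, 0, 0, 0, 0, 0.05], [-0.006, -0.035, 0, 0, 0, 0, 0.05], [-0.006, -0.035, 0, 0, 0, 0, 0.05], [-0.006, -0.035, 0, 0, 0, 0, 0.05], [-0.006, -0.03, 0, 0, 0, 0, 0.05], [0, 0, 0, 0, 0, 0, 0.05], [0, 0, 0, 0, 0, 0, 0.05]],
])

```text
clock: 27.57
position: [0.3992, 0.0214, 0.4212]
ee_rot: [-0.0, 0.998, -0.067, -0.002]
contact_force: [0.6, 0.2, -0.6]
width: 0.05
```

```bash
python3 - <<'E'
from h import *
s,im=snap('wrist','w17'); print(s['position'],s['contact_force'],s['width'],s['clock'])
crop('w17',0,0,512,384,1.56,'w17a')
snap('top','t17');crop('t17',100,150,330,310,3.4,'t17a')
E
```

```text
[0.39923    0.02140415 0.42117795] [ 0.56190167  0.23366845 -0.57631814] 0.050003642070933 27.5667
```

View pics/w17a.png

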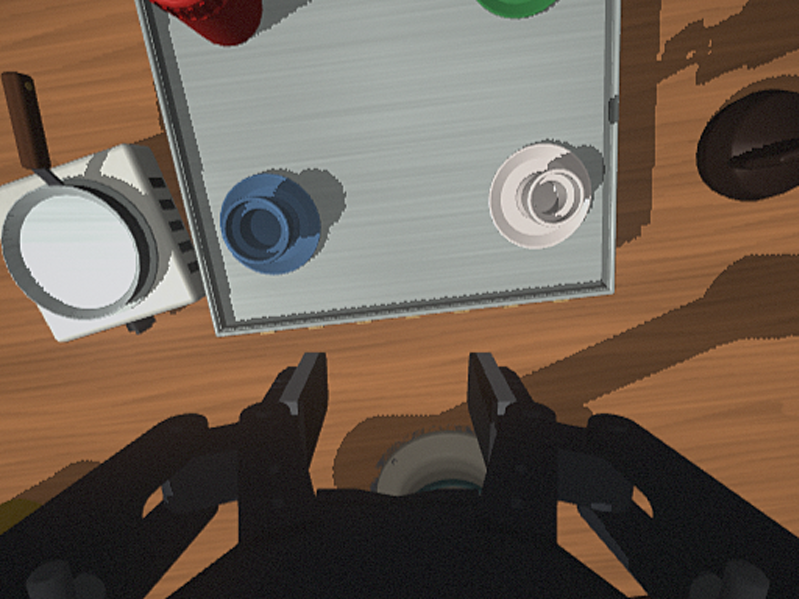

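View pics/t17a.png

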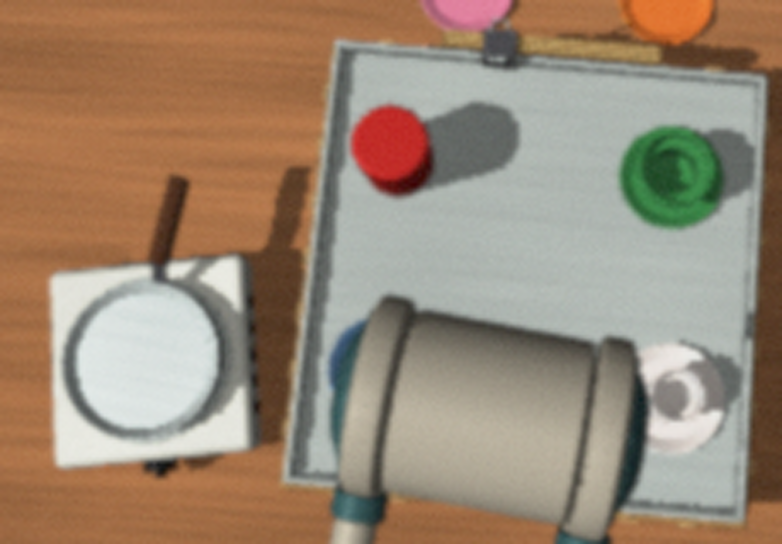

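```bash
python3 - <<'E'
from h import *
crop('w17',135,100,215,185,8,'w17b');crop('w17',305,85,390,165,8,'w17c')
E
```

```text
(no output)
```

View pics/w17b.png

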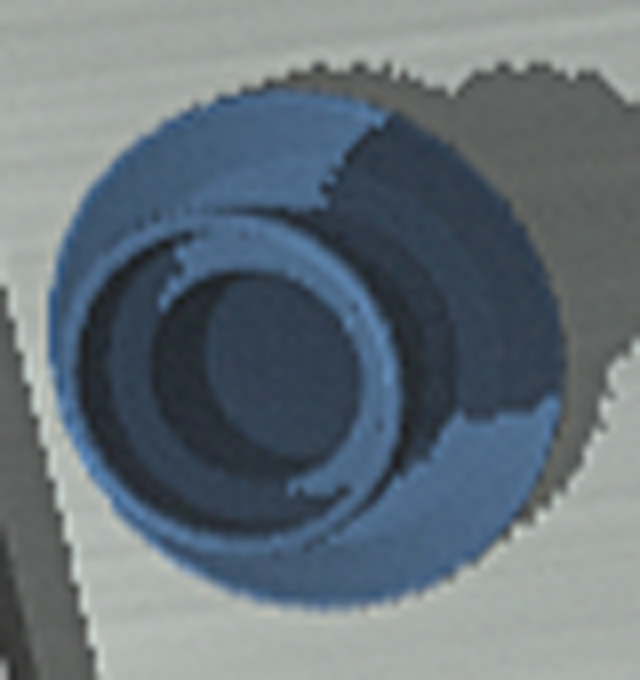

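View pics/w17c.png

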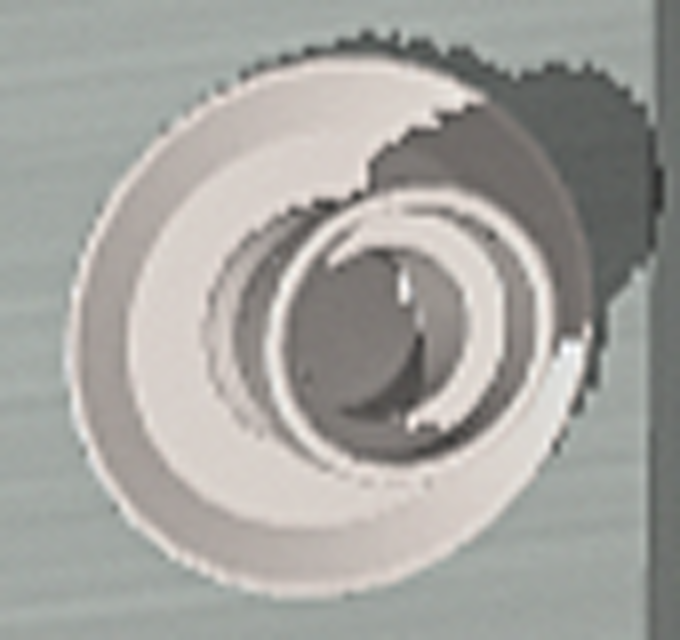

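```bash
python3 - <<'E'
from h import *
np.set_printoptions(precision=4,suppress=True)
f='w17'
print('sb',circ(f,[(48,325),(566,360),(290,88),(330,608)],(135,100),8,.125))
print('cb',circ(f,[(66,370),(403,385),(225,212),(240,552)],(135,100),8,.171))
print('sw',circ(f,[(68,340),(590,290),(340,55),(310,598)],(305,85),8,.125))
print('cw',circ(f,[(268,330),(555,315),(420,186),(400,465)],(305,85),8,.167))
E
```

```text
sb (array([0.438 , 0.145 , 0.0497]), np.float64(7.63172311246188e-05))
cb (array([0.4376, 0.1444, 0.0291]), np.float64(0.00010102634885168077))
sw (array([ 0.429 , -0.1196,  0.0496]), np.float64(0.0004460411572572223))
cw (array([ 0.432 , -0.1205,  0.0238]), np.float64(0.0006275384111740154))
```

```bash
python3 -c "
from rig import manip
print(manip.sign_off()); print(manip.get_state()['clock'])"
```

```text
the job is handed in; nothing more can be done
None
the job is handed in; nothing more can be done
```

The tray is laid and I handed the job in at about 27.6 s. I moved the white, blue and green cups in that order, each lowered until the wrist felt contact. I then took the roasting plate by its handle and set it on the hot plate's ring.

| Item | Last measured offset from centre |
|---|---|
| Blue cup on its saucer | under 1 mm |
| Green cup on its saucer | about 2.5 mm |
| White cup on its saucer | about 3 mm (least certain: its fitted rim radius came out 1.2 mm small) |
| Roasting plate on the ring | 1–2 mm, looking flat in the scene view |

- **Saucers:** they read within about 1–2 mm of where they started, which is the measuring noise.
- **Canister and coffee pot:** they look unmoved in the last pictures, judged by eye only.
- **Forces:** the highest I read while gripping and setting down was about 7.5 N.
- **Disagreements:** the wrist and top cameras differed by about 2–5 mm sideways, and by 8 mm on my rough first top-view reading of the plate. About 2 mm of it was wrist-camera bias, seen from the fingers' midline. I therefore placed everything by wrist-camera differences. My first outline of the ring took in its dark side wall, so I redid it from the ring's engraved circles before setting the plate down. A check on the hot plate's corners in one earlier wrist picture was about 10 mm off; I put that down to my rough corner readings and did not use it.

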